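# Clear the pile off the phone and put it on charge

## Robot

A 7-joint arm with a two-finger parallel gripper is mounted at the origin on the work surface. World frame = base frame: x ahead of the robot, y to its left, z up, the work surface at z = 0. Lengths are in m, angles in rad, forces in N, time in s.
With the tool pointing down it reaches from about 0.4 to 0.85 m from the base axis. Payload 4.5 kg.
Tool frame: the origin (TCP) lies midway between the tips of the shut fingers; the grasp point (between the pads) lies 19 mm behind it; z points along the fingers, y is the line along which they close (so a half turn about z gives the same grasp; the last joint's range is limited). The gripper opens to 88 mm and grips with 3 to 60 N. Pads are 18 mm wide; open, the fingers measure 123 mm over their backs; the gripper's body (75 mm by 187 mm) begins 45 mm behind the grasp point.
Start: joints at [-1.269, 0.689, -0.195, 1.565, 0.157, 0.902, -0.215], TCP at [0.165, 0.603, 0.219] pointing down, gripper open.
Joint ranges: [-3.01, 3.01], [-0.46, 2.08], [-1.47, 1.51], [0.13, 2.56], [-1, 4.14], [0.04, 2.09], [-2.66, 2.66]. Speed limits (rad/s): [2.57, 2.57, 3.14, 3.14, 3.14, 3.14, 3.14].

## Interface

Orientations are given as a unit quaternion [x, y, z, w].
In Python, from plant import r gives the robot as it stands.
- The arm moves only by the tool carry_out, never from a script. Its argument "plan" is a list of rows, each an object with "rot": the turn, a rotation vector about the tool's x, y, z in rad, a list of three; "xyz": the shift along the tool's x, y, z in m, a list of three; "grip": the closure in counts, from 0 (fully open) to 255 (shut). In form: [{"rot": [wx, wy, wz], "xyz": [dx, dy, dz], "grip": grip}, ...]. A call has 1 to 8 rows; each row is the pose to reach, as a shift and turn from the pose commanded when the call began, along the tool's axes at that moment; what a row does not reach only later rows make up. A row lasts 1/12 s, in which the tool goes at most 41.7 mm and 7.16 degrees, less where a joint would pass 70% of its speed; a pose out of reach is approached as far as the arm can. A call with a gripper value outside its range is refused whole. The fingers move at their own pace and stop on an object; "squeeze" is the grip in N (left out, the last holds). Time passes only in rows, so rows that repeat a pose let the fingers close. It gives the time, the measured TCP pose, the force, the opening and the grip force at its end, in the units of the state.
- r.get_state(): the state, without advancing time (a new reading comes with each control period).
- r.snapshot(name): name is "side" or "top"; returns the picture (420x560x3 uint8, red, green, blue); there is no depth.
- r.camera_params(name): a dict with "fx", "fy", "cx", "cy" (pixels), "distortion" ([k1, k2, p1, p2, k3] as OpenCV has them; the pictures are not rectified), "position" and "attitude" of the camera in the world. Camera axes: x right, y down, z forward; pixel columns grow to the right and rows downward; lengths in m; the calibration is good to about 2 mm. A picture is of the moment at which its call begins. camera_params takes no time and is no camera call.
- r.finish_job(): hands the job in; it is judged then, once.
The state is a dict: "clock": time; "q": joint angles; "qd": joint speeds; "joint_torque": joint torques, N m; "tool_pos": TCP position; "eef_rot": TCP orientation; "contact_force": force on the tool from outside, world axes, zero at the start; "moment": the same for the moment, N m; "opening": opening from 0.0 (shut) to 1.0 (fully open); "finger_force": force on a finger pad.
Only numpy, scipy, OpenCV 4.12 (cv2) and the standard library are available. Lean on these libraries where they do the work, as an engineer would, in place of code of your own. Each camera call takes 0.05 s, during which the arm holds its last target. There are 200 camera calls.

## Task

My things got piled up on my phone. Take the pile apart from the top down, one thing at a time, setting each down gently (no dropping) and letting go of it: lay the eraser flat inside the rectangular tray, stand the tin upright in the round dish, lay the ceramic tile cork side down in the coaster rack, lengthwise between its two end cheeks, and last lay the phone face up, centred over the round charger, so that it charges. Leave the pen and the clear phone stand where they are.

Things in the scene. Friction and masses are not known exactly. Their poses are not given: they have to be found in the camera images.
- eraser_mid (a point): White plastic eraser block, 62 x 26 x 18 mm (long axis x, z up), 30 g; this point is its centre. At the start it lies on the tin's cap, top of the pile, at any yaw.
- tin_mid (a point): Round aluminium tin with a twist cap (cap on, knurled; do not unscrew), diameter 48, height 36 mm, 60 g; this point is its centre, z up. At the start it stands on the tile, below the eraser.
- tile_mid (a point): White glazed ceramic tile with a thin blue border line and a cork back, 90 x 60 mm, 14 mm thick in all (long axis x, z up, cork underneath), 140 g; this point is its centre. At the start it lies on the phone, below the tin, its long axis within 0.15 rad of the phone's.
- phone_mid (a point): Black phone in a bumper case, 132 x 64 x 13 mm (long axis x, z up out of the screen), 190 g; this point is its centre. At the start it lies face up on the desk at the bottom of the pile. The whole pile is 81 mm high: phone 0-13, tile 13-27, tin 27-63, eraser 63-81 mm above the desk. The pile is loosely centred (each thing within about 7 mm of the one below).
- tray: Shallow rectangular brushed-aluminium tray, fixed, 130 (x) x 110 (y) mm outside, 122 x 102 mm inside; its floor is 6 mm above the desk and its rim 11 mm. Origin at the centre of its underside, on the desk. Place of the eraser.
- dish: Round white ceramic dish, fixed, 96 mm outside and about 84 mm inside diameter; its floor is 6 mm and its rim 12 mm above the desk. Origin at the centre of its underside, on the desk. Place of the tin.
- rack: Wooden coaster rack, fixed: a base board 126 (x) x 84 (y) mm whose top is 8 mm above the desk, with an upright cheek at each x end, 6 mm thick, 70 mm wide and 26 mm high; 114 mm free between the cheeks along x, the y sides open. Origin at the centre of its underside, on the desk. Place of the tile, its long axis along the rack's x, either way round.
- charger: Round grey wireless charger, fixed, diameter 60 mm, its flat top 10 mm above the desk, no rim. Origin at the centre of its underside, on the desk. Place of the phone, centred over it at any yaw; the phone overhangs it all round.
- pen: Navy plastic pen with a chrome clip, 150 mm long (x), 11 mm thick, lying loose on the desk; origin near its middle, on the desk. To be left alone.
- stand: Clear acrylic phone stand, loose, base 80 x 75 mm, about 95 mm high, beyond the working area; origin at the centre of its underside. To be left alone; nothing goes on it.
Mind the look-alikes: they are no part of the job. Several things have the shape of the rack; the one meant has the colours described above. What is shaped like the part that bears eraser_mid but pink is not meant.

How it is judged:
By the outcome, as a careful person would: the job done as asked, in the order asked, and still so for the second after the job is handed in, with the robot touching nothing.
It also fails if it takes over 120 s, if anything falls off the work surface, if the arm or the gripper's body presses on something with over 40 N, if the wrist force passes 120 N, or if a joint passes its speed limit or range.

## Working session

There is one attempt and no reset: what is moved stays moved. The work goes in short steps, Python scripts to look and compute and a tool call to move; the robot and the scene stay as the last step left them, time stands still between calls to the robot, and variables do not carry over. Pictures are saved under pics/ and viewed, at most 14 in all, crops included, and the job is handed in when it is done.

Besides the shell and the picture viewer there is one more tool, called as name(argument=value, ...), one argument or row to a line, values as JSON. carry_out: Moves the arm, as the interface text tells. Its arguments: {"type":"object","properties":{"plan":{"type":"array"},"squeeze":{"type":"number"}},"required":["plan"]}

```bash
ls; mkdir -p pics
python3 - <<'E'
from plant import r
import cv2
s=r.get_state()
for k in s: print(k,s[k])
for n in("side","top"):
    print(n,r.camera_params(n)); cv2.imwrite(f"pics/{n}0.png",cv2.resize(r.snapshot(n)[:,:,::-1],(800,600),interpolation=cv2.INTER_CUBIC))
E
```

```text
pics
clock 0.0
q [-1.26919945  0.69000513 -0.19451362  1.56632431  0.15728289  0.90251934
 -0.21509827]
qd [ 0.00045359 -0.00109625  0.00237845 -0.00156354 -0.0010102   0.00032717
  0.00148946]
joint_torque [-6.25281627e-04 -5.27553713e+01 -1.26732621e+00 -1.53431797e+01
 -5.26981009e-02  6.30484748e-03  1.67551598e-04]
tool_pos [0.16524947 0.60206228 0.21780213]
eef_rot [ 1.33462547e-01  9.91053418e-01 -9.30920059e-04 -6.36093800e-05]
contact_force [0.69288014 0.26892006 0.54517471]
moment [-0.00525275 -0.02366522  0.02636926]
finger_force 0.0
opening 1.001177370445061
side {'fx': 427.96478592284177, 'fy': 427.96478592284177, 'cx': 276.6059266459933, 'cy': 209.09853058473982, 'distortion': array([-0.11166254,  0.        ,  0.        ,  0.        ,  0.        ]), 'position': array([ 0.25947826, -0.62007196,  0.69852349]), 'attitude': array([ 0.88333616, -0.2027367 ,  0.10391863, -0.40965348])}
top {'fx': 385.60299168210094, 'fy': 385.60299168210094, 'cx': 280.75727233852257, 'cy': 216.17522902165123, 'distortion': array([-0.09512689,  0.        ,  0.        ,  0.        ,  0.        ]), 'position': array([0.52937429, 0.05689087, 0.98244369]), 'attitude': array([ 0.71583014, -0.69725737,  0.03539909, -0.01289455])}
```

View pics/top0.png

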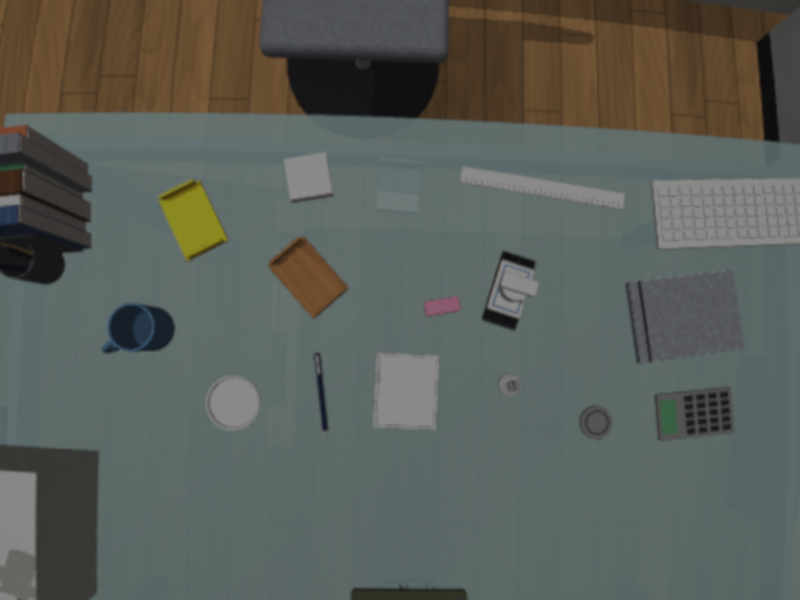

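View pics/side0.png

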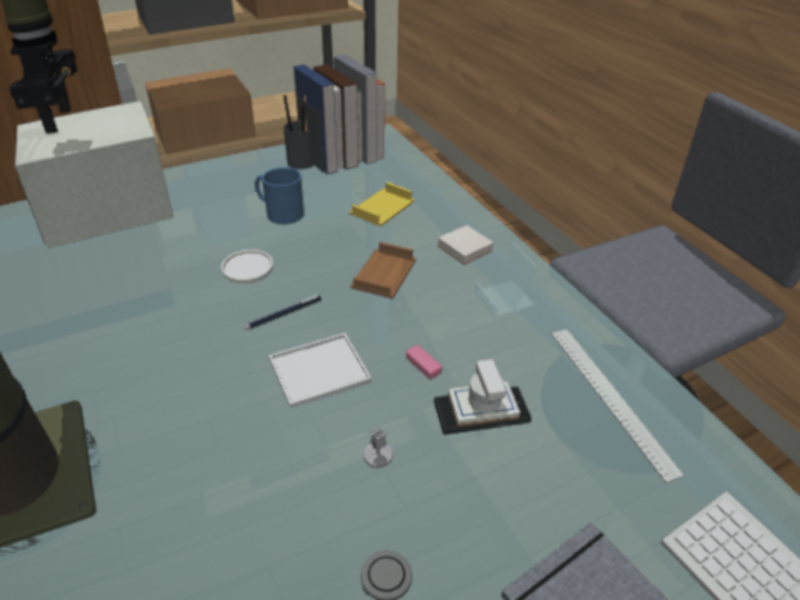

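The top view shows these candidates:

| Thing | Wanted, top view pixel | Look-alikes, top view pixel |
|---|---|---|
| Eraser | white, (518,285) on the pile | pink, (442,305) |
| Rack | brown wooden, (308,277) | yellow, (193,219) |
| Charger | grey disc, (596,421) | small knob, (509,385) |
| Dish | white round, (233,403) | none |
| Tray | (407,391) | white box, (308,176) |

Next I'll check close crops.

```bash
cat > h.py <<'E'
from plant import r
import numpy as np, cv2
from scipy.spatial.transform import Rotation as R
def cam(n):
    p=r.camera_params(n); K=np.array([[p["fx"],0,p["cx"]],[0,p["fy"],p["cy"]],[0,0,1]])
    return K,np.array(p["distortion"]),np.array(p["position"]),R.from_quat(p["attitude"])
def px2w(n,uv,z):
    K,d,t,A=cam(n); u=cv2.undistortPoints(np.array(uv,float).reshape(-1,1,2),K,d)[:,0]
    ray=A.apply(np.c_[u,np.ones(len(u))]); return (t+ray*((z-t[2])/ray[:,2])[:,None])[:,:2]
def w2px(n,P):
    K,d,t,A=cam(n); c=A.inv().apply(np.atleast_2d(P)-t)
    return cv2.projectPoints(c,np.zeros(3),np.zeros(3),K,d)[0][:,0]
def crop(im,x,y,w,h,s,tick=10):
    c=cv2.resize(im[y:y+h,x:x+w,::-1],None,fx=s,fy=s,interpolation=cv2.INTER_CUBIC); c=cv2.convertScaleAbs(c,alpha=1.5)
    for i in range(-x%tick,w,tick):
        cv2.line(c,(i*s,0),(i*s,6),(0,255,255),1); cv2.putText(c,str(x+i),(i*s,16),0,.33,(0,255,255),1)
    for j in range(-y%tick,h,tick):
        cv2.line(c,(0,j*s),(6,j*s),(0,255,255),1); cv2.putText(c,str(y+j),(8,j*s+4),0,.33,(0,255,255),1)
    return c
def todelta(p=None,yaw=None):
    """delta in tool frame from current measured pose to world point p"""
    s=r.get_state(); A=R.from_quat(s["eef_rot"]); return A.inv().apply(np.array(p)-s["tool_pos"])
E
python3 - <<'E'
from h import *
t=r.snapshot("top"); s=r.snapshot("side")
cv2.imwrite("pics/a.png",np.hstack([crop(t,330,170,50,66,8),crop(s,300,245,50,66,8)]))
a=crop(t,140,160,150,150,4)
b=np.hstack([crop(t,255,240,60,66,4), ]) 
c=crop(t,400,270,40,50,4)
C=np.zeros((600,800,3),np.uint8); C[:a.shape[0],:a.shape[1]]=a
d=crop(t,405,275,30,40,5); C[:200,605:755]=d
d=crop(t,345,250,30,36,5); C[205:385,605:755]=d
d=crop(t,285,240,35,66,3); C[390:588,605:710]=d
cv2.imwrite("pics/b.png",C)
E
```

```text
(no output)
```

View pics/a.png

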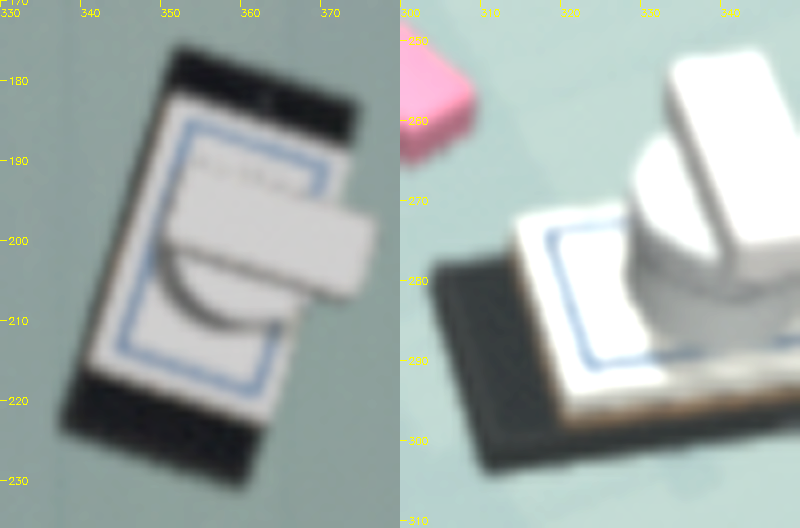

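View pics/b.png

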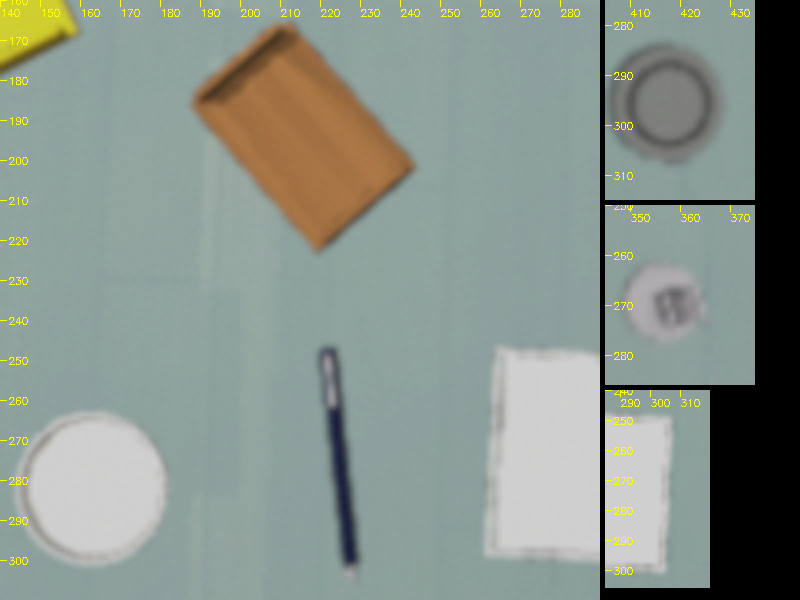

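The crops confirm it. The white eraser lies on the tin, across the pile. The tile has the blue border, the brown wooden rack runs diagonally, and the grey disc is 60 mm across, so it is the charger. The (360,270) item is a small clip holder and not part of the job. Next I'll compute positions.

```bash
cat > m.py <<'E'
from h import *
def rect(name,n,uv,z):
    w=px2w(n,uv,z); c=w.mean(0); 
    e=[w[(i+1)%4]-w[i] for i in range(4)]; L=[np.linalg.norm(x)*1e3 for x in e]
    k=0 if L[0]+L[2]>L[1]+L[3] else 1; v=e[k]-e[k+2]
    print(name,c.round(4),"yaw %.3f"%(np.arctan2(v[1],v[0])%np.pi),np.round(L))
E
python3 - <<'E'
from m import *
rect("eraser","top",[(377.1,197.2),(374.5,207.2),(350.2,200.9),(352.2,192)],.081)
rect("phone","top",[(337.5,223.5),(360.4,231.2),(374.7,182.7),(352.2,175.8)],.013)
rect("tile","top",[(341.2,215.2),(363.1,222.9),(374,188.7),(351,181.9)],.027)
rect("tray","top",[(264.2,246.7),(261.2,299),(304.7,300.7),(307.3,248.3)],.011)
rect("rackcheek","top",[(188.7,185),(210,166),(243.7,201.3),(220,222.5)],.02)
print("charger",px2w("top",[(417.2,295.6)],.01),"dish",px2w("top",[(162.9,282.4)],.012))
s=r.get_state(); print(R.from_quat(s["eef_rot"]).as_matrix().round(3))
E
```

```text
eraser [ 0.637 -0.167] yaw 1.373 [25. 60. 22. 61.]
phone [ 0.6347 -0.1652] yaw 2.858 [ 62. 131.  61. 129.]
tile [ 0.6359 -0.1648] yaw 2.853 [59. 92. 61. 88.]
tray [0.4521 0.014 ] yaw 3.113 [131. 109. 131. 109.]
rackcheek [0.6479 0.192 ] yaw 0.759 [ 72. 124.  79. 123.]
charger [[ 0.40178269 -0.32844269]] dish [[0.42225949 0.31727583]]
[[-0.964  0.265 -0.   ]
 [ 0.265  0.964 -0.001]
 [-0.    -0.001 -1.   ]]
```

carry_out(
  plan=[
    {"rot": [0,0,0],"xyz": [-0.22,-0.205,0.02],"grip": 0},
    {"rot": [0,0,0],"xyz": [-0.22,-0.205,0.02],"grip": 0},
    {"rot": [0,0,0],"xyz": [-0.22,-0.205,0.02],"grip": 0},
    {"rot": [0,0,0],"xyz": [-0.22,-0.205,0.02],"grip": 0},
    {"rot": [0,0,0],"xyz": [-0.22,-0.205,0.02],"grip": 0},
    {"rot": [0,0,0],"xyz": [-0.22,-0.205,0.02],"grip": 0},
    {"rot": [0,0,0],"xyz": [-0.22,-0.205,0.02],"grip": 0},
    {"rot": [0,0,0],"xyz": [-0.22,-0.205,0.02],"grip": 0},
  ],
)

```text
clock: 0.87
tool_pos: [0.3268, 0.3389, 0.198]
eef_rot: [0.138, 0.99, -0.003, 0.001]
contact_force: [-0.0, 0.2, -0.4]
opening: 0.995
finger_force: 0.0
```

carry_out(
  plan=[
    {"rot": [0,0,0],"xyz": [-0.22,-0.205,0.02],"grip": 0},
    {"rot": [0,0,0],"xyz": [-0.22,-0.205,0.02],"grip": 0},
    {"rot": [0,0,0],"xyz": [-0.22,-0.205,0.02],"grip": 0},
    {"rot": [0,0,0],"xyz": [-0.22,-0.205,0.02],"grip": 0},
    {"rot": [0,0,0],"xyz": [-0.22,-0.205,0.02],"grip": 0},
    {"rot": [0,0,0],"xyz": [-0.22,-0.205,0.02],"grip": 0},
    {"rot": [0,0,0],"xyz": [-0.22,-0.205,0.02],"grip": 0},
    {"rot": [0,0,0],"xyz": [-0.22,-0.205,0.02],"grip": 0},
  ],
)

```text
clock: 1.53
tool_pos: [0.4844, 0.0834, 0.178]
eef_rot: [0.139, 0.99, -0.002, 0.001]
contact_force: [0.2, -0.2, -1.0]
opening: 0.998
finger_force: 0.0
```

carry_out(
  plan=[
    {"rot": [0,0,1.0],"xyz": [-0.219,-0.206,0.018],"grip": 0},
    {"rot": [0,0,1.0],"xyz": [-0.219,-0.206,0.018],"grip": 0},
    {"rot": [0,0,1.0],"xyz": [-0.219,-0.206,0.018],"grip": 0},
    {"rot": [0,0,1.0],"xyz": [-0.219,-0.206,0.018],"grip": 0},
    {"rot": [0,0,1.0],"xyz": [-0.219,-0.206,0.018],"grip": 0},
    {"rot": [0,0,1.0],"xyz": [-0.219,-0.206,0.018],"grip": 0},
    {"rot": [0,0,1.0],"xyz": [-0.219,-0.206,0.018],"grip": 0},
    {"rot": [0,0,1.0],"xyz": [-0.219,-0.206,0.018],"grip": 0},
  ],
)

```text
clock: 2.2
tool_pos: [0.6401, -0.1739, 0.1602]
eef_rot: [0.598, 0.802, -0.001, 0.003]
contact_force: [-0.0, 0.1, -0.0]
opening: 1.002
finger_force: 0.0
```

carry_out(
  plan=[
    {"rot": [0,0,0.5],"xyz": [0,0,0],"grip": 0},
    {"rot": [0,0,0.5],"xyz": [0,0,0],"grip": 0},
    {"rot": [0,0,0.5],"xyz": [0,0,0],"grip": 0},
    {"rot": [0,0,0.5],"xyz": [0,0,0],"grip": 0},
    {"rot": [0,0,0.5],"xyz": [0,0,0],"grip": 0},
    {"rot": [0,0,0.5],"xyz": [0,0,0],"grip": 0},
  ],
)

```text
clock: 2.7
tool_pos: [0.638, -0.1647, 0.1604]
eef_rot: [0.772, 0.636, -0.0, -0.0]
contact_force: [0.4, 1.1, 0.2]
opening: 1.002
finger_force: 0.0
```

```bash
cat >> h.py <<'E'
def wrap(a,m=np.pi): return (a+m/2)%m-m/2
def go(p,yaw):
    """shift/turn (tool axes) to world TCP p with closing line along world yaw, tool straight down"""
    s=r.get_state(); A=R.from_quat(s["eef_rot"]); y=A.apply([0,1,0]); cur=np.arctan2(y[1],y[0])
    d=wrap(yaw-cur); T=R.from_euler("z",d)*R.from_euler("z",cur+0)
    T=R.from_matrix(np.array([[np.sin(cur+d),np.cos(cur+d),0],[-np.cos(cur+d),np.sin(cur+d),0],[0,0,-1]]))
    print("t %.2f"%s["clock"],"tcp",s["tool_pos"].round(4),"yaw %.3f"%cur,"open %.3f f %.1f"%(s["opening"],s["finger_force"]),"F",np.round(s["contact_force"],1),"q7 %.2f"%s["q"][6])
    print("  xyz",A.inv().apply(np.array(p)-s["tool_pos"]).round(4),"rot",(A.inv()*T).as_rotvec().round(4))
E
python3 - <<'E'
from h import *
go([.637,-.167,.066],1.373-np.pi/2)
t=r.snapshot("top"); s=r.snapshot("side")
cv2.imwrite("pics/c.png",np.hstack([crop(t,320,160,66,86,6),crop(s,290,225,66,86,6)]))
E
```

```text
Traceback (most recent call last):
  File "h.py", line 28, in go
    T=R.from_matrix(np.array([[np.sin(cur+d),np.cos(cur+d),0],[-np.cos(cur+d),np.sin(cur+d),0],[0,0,-1]]))
  File "scipy/spatial/transform/_rotation.pyx", line 1143, in scipy.spatial.transform._rotation.Rotation.from_matrix
ValueError: Non-positive determinant (left-handed or null coordinate frame) in rotation matrix 0: [[-0.1965091  0.980502   0.       ]
 [-0.980502  -0.1965091  0.       ]
 [ 0.         0.        -1.       ]].
```

```bash
sed -i 's/d=wrap(yaw-cur); T=.*/d=wrap(yaw-cur); a=cur+d/; s/T=R.from_matrix.*/T=R.from_matrix([[-np.sin(a),np.cos(a),0],[np.cos(a),np.sin(a),0],[0,0,-1]])/' h.py
python3 - <<'E'
from h import *
go([.637,-.167,.066],1.373-np.pi/2)
t=r.snapshot("top"); s=r.snapshot("side")
cv2.imwrite("pics/c.png",np.hstack([crop(t,320,160,66,86,6),crop(s,290,225,66,86,6)]))
print(w2px("side",[[.637,-.167,.081],[.637,-.167,.16]]))
E
```

```text
t 2.70 tcp [ 0.638  -0.1647  0.1604] yaw -0.193 open 1.002 f 0.0 F [0.4 1.1 0.2] q7 0.08
  xyz [-0.0025 -0.0005  0.0944] rot [-0.0004 -0.0001  0.0052]
[[341.04131356 263.06437134]
 [346.01746507 233.81231207]]
```

View pics/c.png

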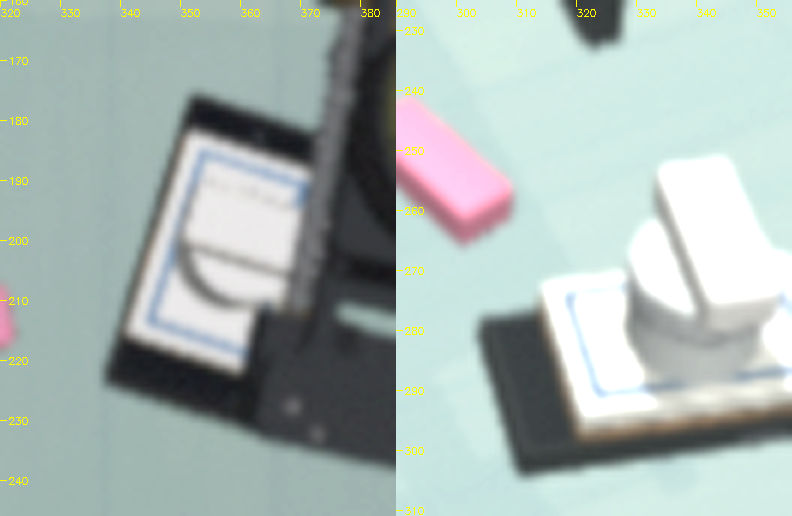

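The side view shows the eraser's top face centred at about (343.7,263.8), about 3 px from where I predicted it. I'll combine both views.

Run:
```python
from m import *
rect("eraser side","side",[(333.7,252.5),(345.3,251.2),(353.2,274.7),(342.3,277)],.081)
rect("eraser top","top",[(377.1,197.2),(374.5,207.2),(350.2,200.9),(352.2,192)],.081)
print(px2w("top",[(377.1,197.2),(374.5,207.2),(350.2,200.9),(352.2,192)],.081))
```

```text
eraser side [ 0.6408 -0.1702] yaw 1.249 [24. 63. 23. 66.]
eraser top [ 0.637 -0.167] yaw 1.373 [25. 60. 22. 61.]
[[ 0.64312909 -0.1998977 ]
 [ 0.61897298 -0.19372805]
 [ 0.63227369 -0.13491409]
 [ 0.65369686 -0.13949379]]
```

carry_out(
  plan=[
    {"rot": [0,0,0.045],"xyz": [-0.0035,0.0015,0.03],"grip": 40},
    {"rot": [0,0,0.045],"xyz": [-0.0035,0.0015,0.055],"grip": 80},
    {"rot": [0,0,0.045],"xyz": [-0.0035,0.0015,0.075],"grip": 80},
    {"rot": [0,0,0.045],"xyz": [-0.0035,0.0015,0.088],"grip": 80},
    {"rot": [0,0,0.045],"xyz": [-0.0035,0.0015,0.0945],"grip": 80},
    {"rot": [0,0,0.045],"xyz": [-0.0035,0.0015,0.0945],"grip": 80},
  ],
  squeeze=8,
)

```text
clock: 3.3
tool_pos: [0.6379, -0.1691, 0.0648]
eef_rot: [0.787, 0.617, -0.001, -0.001]
contact_force: [-0.5, -0.2, 0.3]
opening: 0.685
finger_force: 0.0
```

carry_out(
  plan=[
    {"rot": [0,0,0],"xyz": [0,0,0],"grip": 130},
    {"rot": [0,0,0],"xyz": [0,0,0],"grip": 160},
    {"rot": [0,0,0],"xyz": [0,0,0],"grip": 200},
    {"rot": [0,0,0],"xyz": [0,0,0],"grip": 230},
    {"rot": [0,0,0],"xyz": [0,0,0],"grip": 230},
    {"rot": [0,0,0],"xyz": [0,0,0],"grip": 230},
  ],
)

```text
clock: 3.8
tool_pos: [0.6389, -0.1694, 0.0666]
eef_rot: [0.787, 0.617, 0.0, 0.0]
contact_force: [-0.5, -0.9, 1.3]
opening: 0.26
finger_force: 0.0
```

carry_out(
  plan=[
    {"rot": [0,0,0],"xyz": [0,0,0],"grip": 230},
    {"rot": [0,0,0],"xyz": [0,0,0],"grip": 230},
    {"rot": [0,0,0],"xyz": [0,0,0],"grip": 230},
  ],
)

```text
clock: 4.05
tool_pos: [0.6387, -0.1694, 0.0661]
eef_rot: [0.787, 0.617, 0.0, -0.0]
contact_force: [-0.7, 0.3, 0.2]
opening: 0.099
finger_force: 0.0
```

Run:
```python
from h import *
go([.452,.014,.2],-.2)
t=r.snapshot("top"); s=r.snapshot("side")
cv2.imwrite("pics/d.png",np.hstack([crop(t,320,160,66,86,6),crop(s,290,225,66,86,6)]))
```

```text
t 4.05 tcp [ 0.6387 -0.1694  0.0661] yaw -0.242 open 0.099 f 0.0 F [-0.7  0.3  0.2] q7 0.06
  xyz [ 0.1333 -0.2252 -0.1339] rot [-0.     -0.0001 -0.042 ]
```

View pics/d.png

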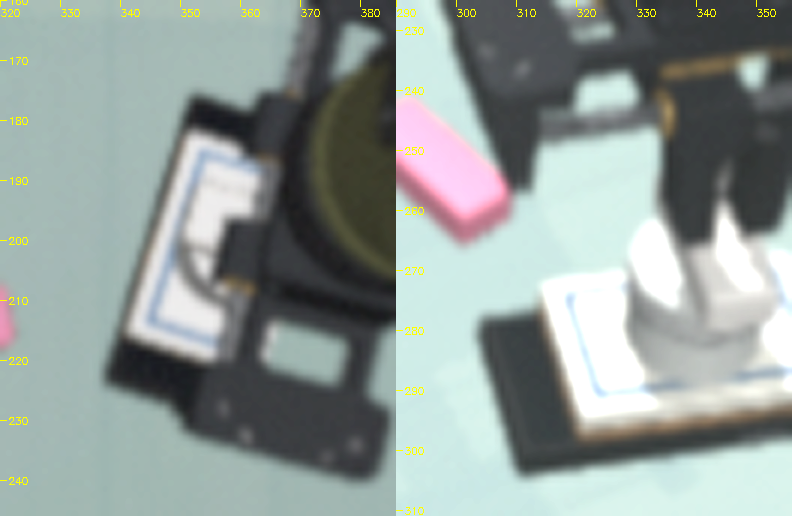

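Run:
```python
from h import *
s=r.get_state();A=R.from_quat(s["eef_rot"]);p=s["tool_pos"]
P=[p+A.apply([x,y,z]) for z in(0,-.019) for x in(-.009,.009) for y in (-.005,.005)]
for n,o in(("side",(290,225)),("top",(320,160))):print(n,((w2px(n,P)-o)*6+((396,0) if n=="side" else 0)).round().tolist())
im=crop(r.snapshot("side"),315,225,50,60,12,5)
cv2.imwrite("pics/e.png",cv2.resize(im,(500,600)))
```

```text
side [[699.0, 285.0], [728.0, 280.0], [682.0, 245.0], [710.0, 240.0], [706.0, 245.0], [735.0, 241.0], [689.0, 206.0], [717.0, 201.0]]
top [[276.0, 254.0], [282.0, 230.0], [234.0, 242.0], [240.0, 218.0], [288.0, 249.0], [294.0, 225.0], [245.0, 237.0], [251.0, 213.0]]
```

View pics/e.png

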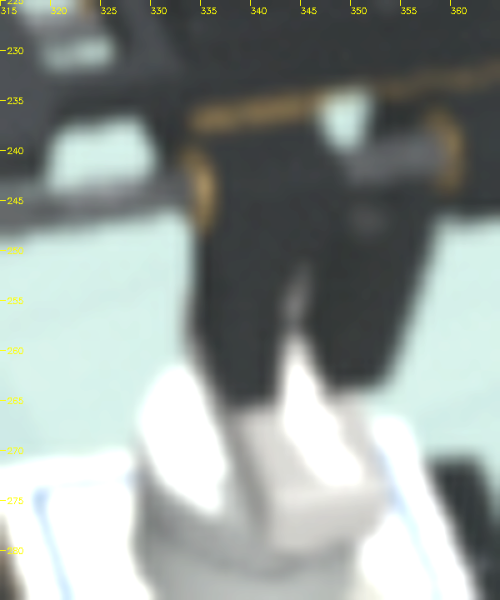

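The crop shows both fingertips ending at about row 265, on the eraser's top face. They are about 19 mm higher than the nominal TCP, so they closed above the eraser. I'll open wider than the tin, go 17 mm lower and close again, which is safe whichever height is right.

carry_out(
  plan=[
    {"rot": [0,0,0],"xyz": [0,0,-0.004],"grip": 60},
    {"rot": [0,0,0],"xyz": [0,0,-0.004],"grip": 60},
    {"rot": [0,0,0],"xyz": [0,0,-0.004],"grip": 60},
    {"rot": [0,0,0],"xyz": [0,0,-0.004],"grip": 60},
    {"rot": [0,0,0],"xyz": [0,0,-0.004],"grip": 60},
    {"rot": [0,0,0],"xyz": [0,0,-0.004],"grip": 60},
    {"rot": [0,0,0],"xyz": [0,0,0.005],"grip": 60},
    {"rot": [0,0,0],"xyz": [0,0,0.016],"grip": 60},
  ],
)

```text
clock: 4.87
tool_pos: [0.6394, -0.1696, 0.0501]
eef_rot: [0.787, 0.617, 0.001, 0.001]
contact_force: [0.5, 0.4, -0.2]
opening: 0.682
finger_force: 0.0
```

carry_out(
  plan=[
    {"rot": [0,0,0],"xyz": [0,0,0],"grip": 60},
    {"rot": [0,0,0],"xyz": [0,0,0],"grip": 110},
    {"rot": [0,0,0],"xyz": [0,0,0],"grip": 140},
    {"rot": [0,0,0],"xyz": [0,0,0],"grip": 160},
    {"rot": [0,0,0],"xyz": [0,0,0],"grip": 180},
    {"rot": [0,0,0],"xyz": [0,0,0],"grip": 200},
    {"rot": [0,0,0],"xyz": [0,0,0],"grip": 220},
    {"rot": [0,0,0],"xyz": [0,0,0],"grip": 220},
  ],
)

```text
clock: 5.53
tool_pos: [0.6389, -0.1694, 0.0503]
eef_rot: [0.787, 0.617, 0.0, 0.0]
contact_force: [0.4, 0.3, 0.6]
opening: 0.294
finger_force: 8.0
```

carry_out(
  plan=[
    {"rot": [0,0,0],"xyz": [0,0,0],"grip": 220},
    {"rot": [0,0,0],"xyz": [0,0,0],"grip": 220},
  ],
)

```text
clock: 5.7
tool_pos: [0.6389, -0.1694, 0.0503]
eef_rot: [0.787, 0.617, 0.0, 0.0]
contact_force: [-0.4, 0.1, 0.6]
opening: 0.294
finger_force: 8.0
```

The grip is on the eraser: the opening is 25.9 mm at 8 N. The real tips sit about 18 mm above the reported TCP, so I'll place by relative height with guarded descents.

carry_out(
  plan=[
    {"rot": [0,0,0],"xyz": [0,0,-0.005],"grip": 220},
    {"rot": [0,0,0],"xyz": [0,0,-0.015],"grip": 220},
    {"rot": [0,0,0],"xyz": [0,0,-0.03],"grip": 220},
    {"rot": [0,0,0],"xyz": [0,0,-0.045],"grip": 220},
    {"rot": [0,0,0],"xyz": [0,0,-0.06],"grip": 220},
    {"rot": [0,0,0],"xyz": [0,0,-0.075],"grip": 220},
    {"rot": [0,0,0],"xyz": [0.01,-0.02,-0.08],"grip": 220},
  ],
)

```text
clock: 6.28
tool_pos: [0.6258, -0.1589, 0.1336]
eef_rot: [0.788, 0.615, 0.002, 0.005]
contact_force: [1.6, -0.1, 0.0]
opening: 0.296
finger_force: 8.0
```

carry_out(
  plan=[
    {"rot": [0,0,0],"xyz": [0.01,-0.02,0],"grip": 220},
    {"rot": [0,0,0],"xyz": [0.03,-0.05,0],"grip": 220},
    {"rot": [0,0,0],"xyz": [0.05,-0.08,0],"grip": 220},
    {"rot": [0,0,0],"xyz": [0.067,-0.115,0],"grip": 220},
    {"rot": [0,0,0],"xyz": [0.085,-0.145,0],"grip": 220},
    {"rot": [0,0,0],"xyz": [0.105,-0.175,0],"grip": 220},
    {"rot": [0,0,0],"xyz": [0.117,-0.195,0],"grip": 220},
    {"rot": [0,0,0],"xyz": [0.123,-0.2055,0],"grip": 220},
  ],
)

```text
clock: 6.95
tool_pos: [0.4492, 0.0163, 0.1308]
eef_rot: [0.786, 0.618, -0.0, -0.001]
contact_force: [-1.0, 0.9, -1.2]
opening: 0.3
finger_force: 8.0
```

carry_out(
  plan=[
    {"rot": [0,0,0],"xyz": [0,0,0.02],"grip": 220},
    {"rot": [0,0,0],"xyz": [0,0,0.045],"grip": 220},
    {"rot": [0,0,0],"xyz": [0,0,0.07],"grip": 220},
    {"rot": [0,0,0],"xyz": [0,0,0.09],"grip": 220},
    {"rot": [0,0,0],"xyz": [0,0,0.1],"grip": 220},
    {"rot": [0,0,0],"xyz": [0,0,0.105],"grip": 220},
    {"rot": [0,0,0],"xyz": [0,0,0.105],"grip": 220},
  ],
)

```text
clock: 7.53
tool_pos: [0.452, 0.0133, 0.0247]
eef_rot: [0.788, 0.616, -0.0, 0.0]
contact_force: [-0.3, -0.3, -1.2]
opening: 0.294
finger_force: 8.0
```

Run:
```python
from h import *
go([.452,.014,-.0067],-.242)
t=r.snapshot("top"); s=r.snapshot("side")
cv2.imwrite("pics/f.png",np.hstack([crop(t,240,220,80,100,5),crop(s,175,210,80,100,5)]))
```

```text
t 7.53 tcp [0.452  0.0133 0.0247] yaw -0.243 open 0.294 f 8.0 F [-0.3 -0.3 -1.2] q7 -0.14
  xyz [ 0.0006 -0.0002  0.0314] rot [-0.0001  0.0002 -0.0007]
```

View pics/f.png

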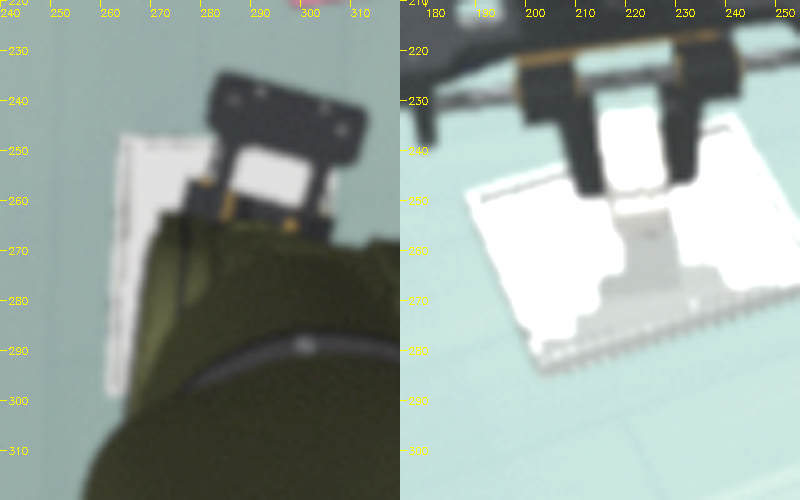

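The eraser is held level over the tray. I'll lower it guarded.

carry_out(
  plan=[
    {"rot": [0,0,0],"xyz": [0,0,0.01],"grip": 220},
    {"rot": [0,0,0],"xyz": [0,0,0.018],"grip": 220},
    {"rot": [0,0,0],"xyz": [0,0,0.024],"grip": 220},
    {"rot": [0,0,0],"xyz": [0,0,0.028],"grip": 220},
    {"rot": [0,0,0],"xyz": [0,0,0.029],"grip": 220},
    {"rot": [0,0,0],"xyz": [0,0,0.029],"grip": 220},
  ],
)

```text
clock: 8.13
tool_pos: [0.455, 0.0137, -0.0014]
eef_rot: [0.785, 0.62, -0.002, -0.001]
contact_force: [0.3, 1.7, -0.1]
opening: 0.295
finger_force: 7.9
```

carry_out(
  plan=[
    {"rot": [0,0,0],"xyz": [0,0,0.001],"grip": 220},
    {"rot": [0,0,0],"xyz": [0,0,0.0015],"grip": 220},
    {"rot": [0,0,0],"xyz": [0,0,0.002],"grip": 220},
    {"rot": [0,0,0],"xyz": [0,0,0.002],"grip": 220},
  ],
)

```text
clock: 8.47
tool_pos: [0.4553, 0.0139, -0.003]
eef_rot: [0.788, 0.615, -0.002, -0.002]
contact_force: [0.7, -0.3, -0.3]
opening: 0.294
finger_force: 8.0
```

Run:
```python
from h import *
s=r.get_state(); print(s["q"].round(3), s["joint_torque"].round(2)); go([.455,.014,-.0067],-.242)
s=r.snapshot("side")
cv2.imwrite("pics/g.png",crop(s,195,215,50,60,8))
```

```text
[-0.158  0.923  0.045  2.202 -1.001  0.043  0.624] [-2.000e-02 -4.723e+01  2.070e+00 -3.200e-01  0.000e+00  7.000e-02
 -2.000e-02]
t 8.47 tcp [ 0.4553  0.0139 -0.003 ] yaw -0.245 open 0.294 f 8.0 F [ 0.7 -0.3 -0.3] q7 0.62
  xyz [ 0.     -0.0003  0.0037] rot [-0.006   0.0015 -0.0034]
```

View pics/g.png

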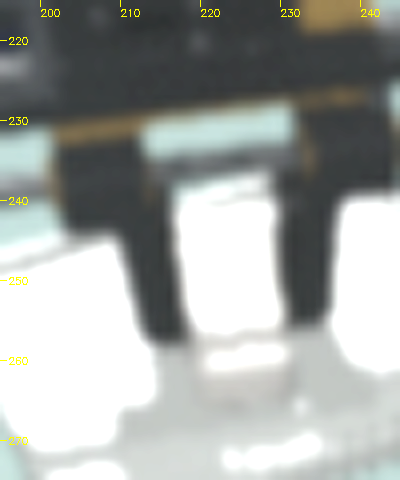

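The wrist is near its limits this close to the base: j6 is about 0.04 and j5 about -1. I'll rise a little, move 27 mm outward (still well inside the tray), then lower.

carry_out(
  plan=[
    {"rot": [0,0,0],"xyz": [0,0,-0.015],"grip": 220},
    {"rot": [0,0,0],"xyz": [0,0,-0.03],"grip": 220},
    {"rot": [0,0,0],"xyz": [0.003,0.012,-0.03],"grip": 220},
    {"rot": [0,0,0],"xyz": [0.0065,0.027,-0.03],"grip": 220},
    {"rot": [0,0,0],"xyz": [0.0065,0.027,-0.03],"grip": 220},
    {"rot": [0,0,0],"xyz": [0.0065,0.027,-0.015],"grip": 220},
    {"rot": [0,0,0],"xyz": [0.0065,0.027,-0.005],"grip": 220},
    {"rot": [0,0,0],"xyz": [0.0065,0.027,-0.005],"grip": 220},
  ],
)

```text
clock: 9.18
tool_pos: [0.4811, 0.0138, 0.0005]
eef_rot: [0.788, 0.616, -0.004, -0.003]
contact_force: [-0.0, -0.0, -0.2]
opening: 0.295
finger_force: 8.0
```

Run:
```python
from h import *
s=r.get_state(); print(s["q"].round(3)); go([.48,.014,-.0067],-.242)
```

```text
[-0.227  0.932  0.172  2.127 -0.954  0.172  0.581]
t 9.18 tcp [0.4811 0.0138 0.0005] yaw -0.243 open 0.295 f 8.0 F [-0.  -0.  -0.2] q7 0.58
  xyz [-0.0001 -0.0011  0.0072] rot [-0.0096  0.0017 -0.0015]
```

carry_out(
  plan=[
    {"rot": [-0.009,0,0],"xyz": [0,0,0.002],"grip": 220},
    {"rot": [-0.009,0,0],"xyz": [0,0,0.004],"grip": 220},
    {"rot": [-0.009,0,0],"xyz": [0,0,0.0055],"grip": 220},
    {"rot": [-0.009,0,0],"xyz": [0,0,0.0055],"grip": 220},
  ],
)

```text
clock: 9.52
tool_pos: [0.4826, 0.0137, -0.0037]
eef_rot: [0.787, 0.616, 0.0, 0.001]
contact_force: [0.2, -0.1, -0.0]
opening: 0.294
finger_force: 8.0
```

carry_out(
  plan=[
    {"rot": [0,0,0],"xyz": [0,0,0.0005],"grip": 220},
    {"rot": [0,0,0],"xyz": [0,0,0.001],"grip": 220},
    {"rot": [0,0,0],"xyz": [0,0,0.0015],"grip": 220},
    {"rot": [0,0,0],"xyz": [0,0,0.0015],"grip": 220},
  ],
)

```text
clock: 9.85
tool_pos: [0.4828, 0.0138, -0.0053]
eef_rot: [0.787, 0.617, 0.0, 0.002]
contact_force: [-0.7, 0.4, -0.5]
opening: 0.298
finger_force: 8.0
```

carry_out(
  plan=[
    {"rot": [0,0,0],"xyz": [0,0,0.0005],"grip": 220},
    {"rot": [0,0,0],"xyz": [0,0,0.001],"grip": 220},
    {"rot": [0,0,0],"xyz": [0,0,0.001],"grip": 220},
  ],
)

```text
clock: 10.1
tool_pos: [0.4828, 0.0138, -0.0064]
eef_rot: [0.787, 0.617, 0.0, 0.001]
contact_force: [0.4, -1.1, 0.2]
opening: 0.296
finger_force: 8.0
```

carry_out(
  plan=[
    {"rot": [0,0,0],"xyz": [0,0,0.0005],"grip": 220},
    {"rot": [0,0,0],"xyz": [0,0,0.001],"grip": 220},
    {"rot": [0,0,0],"xyz": [0,0,0.001],"grip": 220},
  ],
)

```text
clock: 10.35
tool_pos: [0.4829, 0.0138, -0.0068]
eef_rot: [0.787, 0.616, 0.0, 0.002]
contact_force: [0.2, 0.7, 4.9]
opening: 0.293
finger_force: 8.0
```

Run:
```python
from h import *
s=r.get_state(); print(s["q"].round(3)); go([.4826,.014,-.0067],-.242)
```

```text
[-0.201  0.941  0.125  2.132 -0.956  0.121  0.583]
t 10.35 tcp [ 0.4829  0.0138 -0.0068] yaw -0.242 open 0.293 f 8.0 F [0.2 0.7 4.9] q7 0.58
  xyz [ 0.0002 -0.0003 -0.0001] rot [ 0.0029  0.0013 -0.0003]
```

There is contact at the predicted height with 4.9 N. I'll release and rise.

carry_out(
  plan=[
    {"rot": [0,0,0],"xyz": [0,0,-0.0005],"grip": 150},
    {"rot": [0,0,0],"xyz": [0,0,-0.0005],"grip": 120},
    {"rot": [0,0,0],"xyz": [0,0,-0.0005],"grip": 120},
    {"rot": [0,0,0],"xyz": [0,0,-0.0005],"grip": 120},
    {"rot": [0,0,0],"xyz": [0,0,-0.01],"grip": 120},
    {"rot": [0,0,0],"xyz": [0,0,-0.03],"grip": 120},
    {"rot": [0,0,0],"xyz": [0,0,-0.065],"grip": 60},
    {"rot": [0,0,0],"xyz": [0,0,-0.1],"grip": 60},
  ],
)

```text
clock: 11.02
tool_pos: [0.4816, 0.014, 0.0933]
eef_rot: [0.787, 0.616, -0.001, 0.001]
contact_force: [1.7, 0.2, -0.6]
opening: 0.659
finger_force: 0.0
```

carry_out(
  plan=[
    {"rot": [0,0,0],"xyz": [0,0,-0.035],"grip": 60},
    {"rot": [0,0,0],"xyz": [0,0,-0.035],"grip": 60},
  ],
)

```text
clock: 11.18
tool_pos: [0.4853, 0.0134, 0.1325]
eef_rot: [0.787, 0.616, 0.003, 0.004]
contact_force: [0.9, 0.4, -0.4]
opening: 0.765
finger_force: 0.0
```

Run:
```python
from h import *
s=r.get_state(); print(s["q"].round(3)); go([.637,-.167,.06],-.242)
t=r.snapshot("top"); s=r.snapshot("side")
C=np.zeros((520,800,3),np.uint8); C[:,:400]=crop(t,330,172,50,65,8); C[:300,405:]=crop(s,295,240,79,60,5)
C[305:505,405:]=crop(s,185,225,79,40,5)
cv2.imwrite("pics/i.png",C)
```

```text
[-0.448  0.725  0.539  2.094 -0.761  0.512  0.42 ]
t 11.18 tcp [0.4853 0.0134 0.1325] yaw -0.242 open 0.765 f 0.0 F [ 0.9  0.4 -0.4] q7 0.42
  xyz [-0.1387  0.1898  0.0746] rot [ 0.0107  0.0005 -0.0004]
```

View pics/i.png

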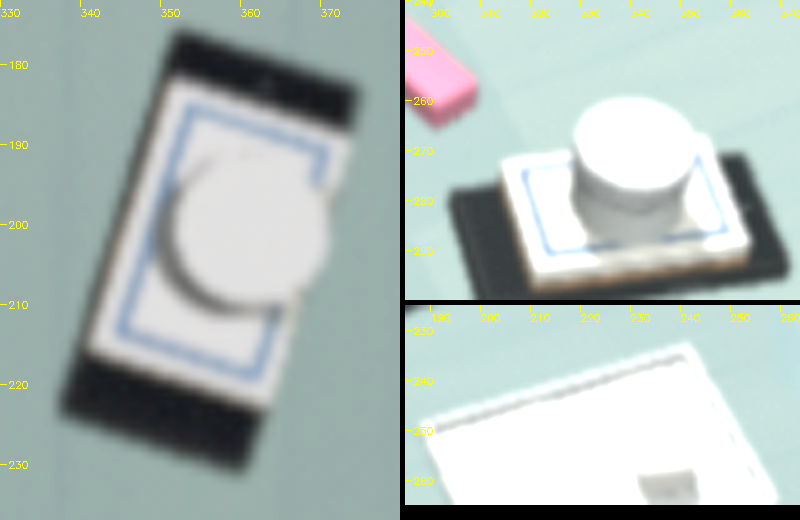

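The eraser is in the tray and the pile is undisturbed. The tin cap centre is at (361.5,200.5) in the top view and (341.2,268) in the side view.

Run:
```python
from h import *
print(px2w("top",[(361.5,200.5)],.063),px2w("side",[(341.2,268)],.063))
go([.6375,-.169,.09],-.242)
```

```text
[[ 0.636142   -0.16649148]] [[ 0.64098862 -0.16528772]]
t 11.28 tcp [0.4832 0.0144 0.1286] yaw -0.241 open 0.764 f 0.0 F [-0.6  0.7 -0.7] q7 0.42
  xyz [-0.1412  0.1935  0.0397] rot [0.0048 0.001  0.0009]
```

carry_out(
  plan=[
    {"rot": [0.005,0,0],"xyz": [-0.012,0.018,0],"grip": 0},
    {"rot": [0.005,0,0],"xyz": [-0.036,0.05,0],"grip": 0},
    {"rot": [0.005,0,0],"xyz": [-0.06,0.083,0],"grip": 0},
    {"rot": [0.005,0,0],"xyz": [-0.083,0.116,0.01],"grip": 0},
    {"rot": [0.005,0,0],"xyz": [-0.107,0.15,0.02],"grip": 0},
    {"rot": [0.005,0,0],"xyz": [-0.13,0.183,0.03],"grip": 0},
    {"rot": [0.005,0,0],"xyz": [-0.138,0.194,0.039],"grip": 0},
    {"rot": [0.005,0,0],"xyz": [-0.138,0.194,0.039],"grip": 0},
  ],
)

```text
clock: 11.95
tool_pos: [0.6373, -0.1706, 0.0854]
eef_rot: [0.789, 0.615, -0.003, -0.001]
contact_force: [-0.4, 0.4, -0.7]
opening: 0.998
finger_force: 0.0
```

carry_out(
  plan=[
    {"rot": [0,0,0],"xyz": [0,0,0.02],"grip": 0},
    {"rot": [0,0,0],"xyz": [0,0,0.04],"grip": 0},
    {"rot": [0,0,0],"xyz": [0,0,0.055],"grip": 0},
    {"rot": [0,0,0],"xyz": [0,0,0.064],"grip": 0},
    {"rot": [0,0,0],"xyz": [0,0,0.068],"grip": 0},
    {"rot": [0,0,0],"xyz": [0,0,0.068],"grip": 0},
    {"rot": [0,0,0],"xyz": [0,0,0.068],"grip": 0},
  ],
)

```text
clock: 12.53
tool_pos: [0.638, -0.1666, 0.0219]
eef_rot: [0.787, 0.617, -0.001, -0.0]
contact_force: [-0.2, -0.0, -0.2]
opening: 1.0
finger_force: 0.0
```

carry_out(
  plan=[
    {"rot": [0,0,0],"xyz": [0,0,0],"grip": 50},
    {"rot": [0,0,0],"xyz": [0,0,0],"grip": 80},
    {"rot": [0,0,0],"xyz": [0,0,0],"grip": 110},
    {"rot": [0,0,0],"xyz": [0,0,0],"grip": 130},
    {"rot": [0,0,0],"xyz": [0,0,0],"grip": 150},
    {"rot": [0,0,0],"xyz": [0,0,0],"grip": 160},
    {"rot": [0,0,0],"xyz": [0,0,0],"grip": 160},
    {"rot": [0,0,0],"xyz": [0,0,0],"grip": 160},
  ],
  squeeze=12,
)

```text
clock: 13.2
tool_pos: [0.6378, -0.1666, 0.0216]
eef_rot: [0.787, 0.617, -0.001, -0.0]
contact_force: [-0.5, 0.9, 0.3]
opening: 0.542
finger_force: 12.0
```

Run:
```python
from h import *
s=r.get_state(); print(s["q"].round(3)); go([.4223,.3173,.11],-.242)
```

```text
[-0.064  1.056  0.497  1.592 -0.713  0.684  0.546]
t 13.20 tcp [ 0.6378 -0.1666  0.0216] yaw -0.242 open 0.542 f 12.0 F [-0.5  0.9  0.3] q7 0.55
  xyz [ 0.418  -0.3254 -0.0884] rot [-0.0023  0.0017 -0.    ]
```

carry_out(
  plan=[
    {"rot": [0,0,0],"xyz": [0,0,-0.004],"grip": 160},
    {"rot": [0,0,0],"xyz": [0,0,-0.015],"grip": 160},
    {"rot": [0,0,0],"xyz": [0,0,-0.03],"grip": 160},
    {"rot": [0,0,0],"xyz": [0,0,-0.05],"grip": 160},
    {"rot": [0,0,0],"xyz": [0,0,-0.07],"grip": 160},
    {"rot": [0,0,0],"xyz": [0,0,-0.082],"grip": 160},
    {"rot": [0,0,0],"xyz": [0,0,-0.088],"grip": 160},
  ],
)

```text
clock: 13.78
tool_pos: [0.6393, -0.1673, 0.1127]
eef_rot: [0.787, 0.617, -0.0, 0.001]
contact_force: [-0.1, 0.3, -0.6]
opening: 0.541
finger_force: 12.0
```

carry_out(
  plan=[
    {"rot": [0,0,0],"xyz": [0.01,-0.008,0],"grip": 160},
    {"rot": [0,0,0],"xyz": [0.03,-0.024,0],"grip": 160},
    {"rot": [0,0,0],"xyz": [0.056,-0.044,0],"grip": 160},
    {"rot": [0,0,0],"xyz": [0.085,-0.066,0],"grip": 160},
    {"rot": [0,0,0],"xyz": [0.115,-0.09,0],"grip": 160},
    {"rot": [0,0,0],"xyz": [0.145,-0.113,0],"grip": 160},
    {"rot": [0,0,0],"xyz": [0.175,-0.137,0],"grip": 160},
    {"rot": [0,0,0],"xyz": [0.205,-0.16,0],"grip": 160},
  ],
)

```text
clock: 14.45
tool_pos: [0.5305, 0.0725, 0.1096]
eef_rot: [0.787, 0.616, -0.002, -0.001]
contact_force: [-0.1, 0.7, -0.2]
opening: 0.543
finger_force: 12.0
```

carry_out(
  plan=[
    {"rot": [0,0,-0.1],"xyz": [0.03,-0.023,0],"grip": 160},
    {"rot": [0,0,-0.21],"xyz": [0.06,-0.046,0],"grip": 160},
    {"rot": [0,0,-0.32],"xyz": [0.09,-0.07,0],"grip": 160},
    {"rot": [0,0,-0.43],"xyz": [0.12,-0.093,0],"grip": 160},
    {"rot": [0,0,-0.54],"xyz": [0.15,-0.116,0],"grip": 160},
    {"rot": [0,0,-0.65],"xyz": [0.18,-0.14,0],"grip": 160},
    {"rot": [0,0,-0.75],"xyz": [0.203,-0.157,0],"grip": 160},
    {"rot": [0,0,-0.8],"xyz": [0.213,-0.165,0],"grip": 160},
  ],
)

```text
clock: 15.12
tool_pos: [0.4196, 0.3223, 0.1093]
eef_rot: [0.48, 0.877, -0.001, -0.003]
contact_force: [-0.0, -0.6, -0.9]
opening: 0.54
finger_force: 12.0
```

Run:
```python
from h import *
s=r.get_state(); print(s["q"].round(3)); go([.4223,.3173,.0006],.56)
t=r.snapshot("top"); s=r.snapshot("side")
cv2.imwrite("pics/j.png",np.hstack([crop(t,130,235,80,100,5),crop(s,130,140,80,100,5)]))
```

```text
[-0.977  0.779  0.405  1.967 -0.601  0.52   0.427]
t 15.12 tcp [0.4196 0.3223 0.1093] yaw 0.569 open 0.540 f 12.0 F [-0.  -0.6 -0.9] q7 0.43
  xyz [-0.006  -0.      0.1086] rot [-0.0034 -0.004   0.0092]
```

View pics/j.png

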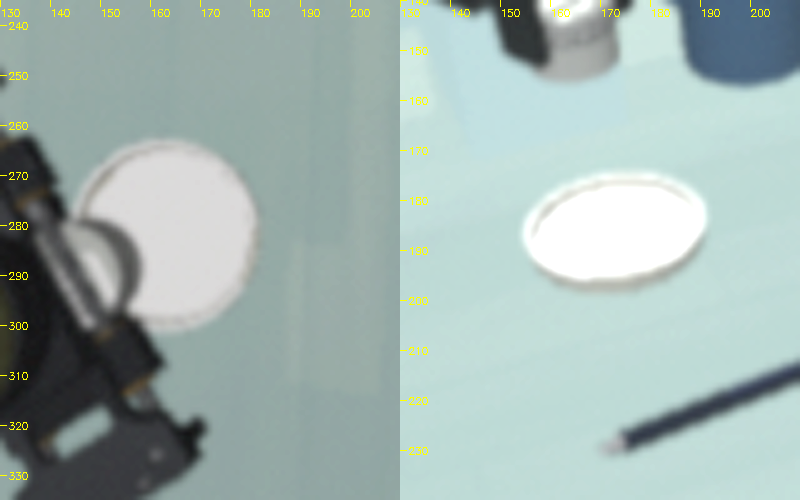

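The tin is held over the dish, seen at (163,282) in the top view and (173,186) in the side view. I'll lower it.

Run:
```python
from h import *
print(px2w("side",[(173.1,186)],.009)); go([.4223,.3173,.0006],.56)
```

```text
[[0.42606598 0.31522852]]
t 15.22 tcp [0.4211 0.3197 0.1094] yaw 0.563 open 0.541 f 12.0 F [ 0.5 -1.2 -0.9] q7 0.43
  xyz [-0.0029  0.      0.1088] rot [-0.0031 -0.0022  0.003 ]
```

carry_out(
  plan=[
    {"rot": [0,0,0],"xyz": [-0.002,0,0.02],"grip": 160},
    {"rot": [0,0,0],"xyz": [-0.003,0,0.045],"grip": 160},
    {"rot": [0,0,0],"xyz": [-0.003,0,0.07],"grip": 160},
    {"rot": [0,0,0],"xyz": [-0.003,0,0.088],"grip": 160},
    {"rot": [0,0,0],"xyz": [-0.003,0,0.098],"grip": 160},
    {"rot": [0,0,0],"xyz": [-0.003,0,0.103],"grip": 160},
    {"rot": [0,0,0],"xyz": [-0.003,0,0.103],"grip": 160},
  ],
)

```text
clock: 15.8
tool_pos: [0.4245, 0.3128, 0.0061]
eef_rot: [0.486, 0.874, -0.002, -0.001]
contact_force: [1.0, -0.2, -1.3]
opening: 0.542
finger_force: 12.0
```

Run:
```python
from h import *
s=r.get_state(); print(s["q"].round(3)); go([.4223,.3173,.0006],.56)
```

```text
[-0.856  0.941  0.226  1.999 -0.706  0.284  0.521]
t 15.80 tcp [0.4245 0.3128 0.0061] yaw 0.555 open 0.542 f 12.0 F [ 1.  -0.2 -1.3] q7 0.52
  xyz [0.005  0.0005 0.0055] rot [-0.0041  0.0006 -0.005 ]
```

carry_out(
  plan=[
    {"rot": [0,0,0],"xyz": [0.003,0,0.002],"grip": 160},
    {"rot": [0,0,0],"xyz": [0.003,0,0.0035],"grip": 160},
    {"rot": [0,0,0],"xyz": [0.003,0,0.0045],"grip": 160},
    {"rot": [0,0,0],"xyz": [0.003,0,0.0045],"grip": 160},
  ],
)

```text
clock: 16.13
tool_pos: [0.4225, 0.3174, 0.0025]
eef_rot: [0.485, 0.875, -0.001, -0.001]
contact_force: [0.2, 0.8, -0.4]
opening: 0.541
finger_force: 12.0
```

carry_out(
  plan=[
    {"rot": [0,0,0],"xyz": [0,0,0.0005],"grip": 160},
    {"rot": [0,0,0],"xyz": [0,0,0.001],"grip": 160},
    {"rot": [0,0,0],"xyz": [0,0,0.001],"grip": 160},
  ],
)

```text
clock: 16.38
tool_pos: [0.4223, 0.3172, 0.0011]
eef_rot: [0.485, 0.875, -0.001, -0.001]
contact_force: [0.4, 0.5, -0.7]
opening: 0.54
finger_force: 12.0
```

carry_out(
  plan=[
    {"rot": [0,0,0],"xyz": [0,0,0.0005],"grip": 160},
    {"rot": [0,0,0],"xyz": [0,0,0.0008],"grip": 160},
    {"rot": [0,0,0],"xyz": [0,0,0.0008],"grip": 160},
  ],
)

```text
clock: 16.63
tool_pos: [0.4223, 0.3171, 0.0005]
eef_rot: [0.485, 0.874, -0.001, -0.001]
contact_force: [-1.0, -0.2, 3.0]
opening: 0.541
finger_force: 12.0
```

carry_out(
  plan=[
    {"rot": [0,0,0],"xyz": [0,0,0.0003],"grip": 160},
    {"rot": [0,0,0],"xyz": [0,0,0.0003],"grip": 160},
  ],
)

```text
clock: 16.8
tool_pos: [0.4223, 0.3172, 0.0004]
eef_rot: [0.485, 0.874, -0.001, -0.001]
contact_force: [-1.4, -1.5, 6.0]
opening: 0.54
finger_force: 12.0
```

carry_out(
  plan=[
    {"rot": [0,0,0],"xyz": [0,0,-0.0005],"grip": 90},
    {"rot": [0,0,0],"xyz": [0,0,-0.0005],"grip": 50},
    {"rot": [0,0,0],"xyz": [0,0,-0.0005],"grip": 40},
    {"rot": [0,0,0],"xyz": [0,0,-0.0005],"grip": 40},
    {"rot": [0,0,0],"xyz": [0,0,-0.0005],"grip": 40},
    {"rot": [0,0,0],"xyz": [0,0,-0.02],"grip": 40},
    {"rot": [0,0,0],"xyz": [0,0,-0.05],"grip": 0},
    {"rot": [0,0,0],"xyz": [0,0,-0.09],"grip": 0},
  ],
)

```text
clock: 17.47
tool_pos: [0.421, 0.3162, 0.0891]
eef_rot: [0.485, 0.874, -0.003, -0.002]
contact_force: [1.1, 1.1, 0.2]
opening: 0.968
finger_force: 0.0
```

carry_out(
  plan=[
    {"rot": [0,0,0],"xyz": [0,0,-0.02],"grip": 0},
    {"rot": [0,0,0],"xyz": [0,0,-0.02],"grip": 0},
  ],
)

```text
clock: 17.63
tool_pos: [0.425, 0.3184, 0.1138]
eef_rot: [0.485, 0.874, 0.002, 0.001]
contact_force: [0.2, 0.1, -0.1]
opening: 0.997
finger_force: 0.0
```

Run:
```python
from h import *
go([.636,-.166,.1],2.855-np.pi/2)
t=r.snapshot("top"); s=r.snapshot("side")
C=np.zeros((600,800,3),np.uint8); C[:325,:250]=crop(t,330,172,50,65,5); C[:300,255:650]=crop(s,295,240,79,60,5)
C[330:580,0:400]=crop(s,235,160,80,50,5); C[330:580,410:710]=crop(t,185,165,60,50+10,5)[:250]; C[:200,655:800]=crop(s,155,160,29,40,5)
cv2.imwrite("pics/k.png",C)
```

```text
t 17.63 tcp [0.425  0.3184 0.1138] yaw 0.558 open 0.997 f 0.0 F [ 0.2  0.1 -0.1] q7 0.43
  xyz [-0.5227 -0.0774  0.0131] rot [ 0.0044  0.001  -0.7264]
```

View pics/k.png

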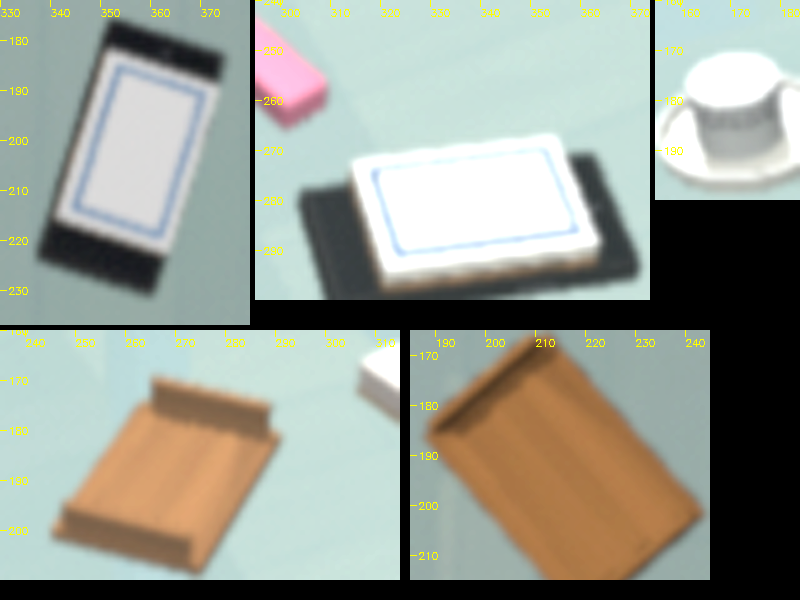

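The tin stands in the dish and the tile is fully visible. Next I'll measure the tile and fit the rack from both views.

Run:
```python
from m import *
from scipy.optimize import least_squares
rect("tile side","side",[(314.4,271.6),(355.4,267),(363.6,288.4),(320.6,295.6)],.027)
B=lambda x,y,z:(x,y,z)
# rack local: near end = -x, robot's right = -y
obs={"top":[((-.063,-.042,.008),(244,201.4)),((-.063,.042,.008),(219.5,222.5)),((.063,.042,.008),(188.6,186.4))],
"side":[((-.063,-.042,.004),(275,208.3)),((-.063,.042,.004),(245.4,200.6)),((.063,-.042,.008),(291.2,181.4)),((-.063,.035,.026),(248,195)),((-.063,-.035,.026),(273,202.6)),((.06,.035,.026),(265.4,169.6)),((.06,-.035,.026),(289,175.4))]}
def res(p,ns=("top","side")):
    o=[]
    for n in ns:
        L=np.array([a for a,_ in obs[n]]);uv=np.array([b for _,b in obs[n]])
        W=R.from_euler("z",p[2]).apply(L)+[p[0],p[1],0]; o.append((w2px(n,W)-uv).ravel())
    return np.concatenate(o)
for ns in(("top",),("side",),("top","side")):
    f=least_squares(res,[.648,.192,.76],args=(ns,)); print(ns,f.x.round(4)); print(f.fun.round(1))
```

```text
tile side [ 0.6392 -0.1661] yaw 2.865 [89. 59. 91. 64.]
('top',) [0.6495 0.1922 0.743 ]
[ 0.9 -0.   0.2  0.6 -1.  -0.6]
('side',) [0.6521 0.1912 0.7484]
[ 0.4  0.8 -0.4  0.7  0.7 -0.9 -0.8  0.2 -0.1 -0.9 -0.1 -0.   0.3 -0.2]
('top', 'side') [0.6513 0.1915 0.7465]
[ 1.2 -0.8  0.6 -0.1 -0.8 -1.2  0.   0.9 -0.8  0.7  0.4 -0.8 -1.2  0.2
 -0.5 -0.9 -0.3 -0.   0.1 -0.2]
```

carry_out(
  plan=[
    {"rot": [0,0,0],"xyz": [-0.03,-0.004,0],"grip": 0},
    {"rot": [0,0,0],"xyz": [-0.065,-0.009,0],"grip": 0},
    {"rot": [0,0,0],"xyz": [-0.1,-0.014,0],"grip": 0},
    {"rot": [0,0,0],"xyz": [-0.135,-0.019,0],"grip": 0},
    {"rot": [0,0,0],"xyz": [-0.17,-0.025,0],"grip": 0},
    {"rot": [0,0,0],"xyz": [-0.205,-0.03,0],"grip": 0},
    {"rot": [0,0,0],"xyz": [-0.24,-0.035,0],"grip": 0},
    {"rot": [0,0,0],"xyz": [-0.27,-0.039,0],"grip": 0},
  ],
)

```text
clock: 18.4
tool_pos: [0.532, 0.0647, 0.1082]
eef_rot: [0.486, 0.874, -0.002, -0.002]
contact_force: [0.0, -0.2, 0.3]
opening: 1.0
finger_force: 0.0
```

carry_out(
  plan=[
    {"rot": [0,0,0.1],"xyz": [-0.035,-0.005,0],"grip": 0},
    {"rot": [0,0,0.2],"xyz": [-0.07,-0.01,0],"grip": 0},
    {"rot": [0,0,0.3],"xyz": [-0.105,-0.015,0],"grip": 0},
    {"rot": [0,0,0.4],"xyz": [-0.14,-0.02,0],"grip": 0},
    {"rot": [0,0,0.5],"xyz": [-0.175,-0.025,0],"grip": 0},
    {"rot": [0,0,0.6],"xyz": [-0.21,-0.031,0],"grip": 0},
    {"rot": [0,0,0.7],"xyz": [-0.24,-0.035,0],"grip": 0},
    {"rot": [0,0,0.8],"xyz": [-0.253,-0.037,0],"grip": 0},
  ],
)

```text
clock: 19.07
tool_pos: [0.6347, -0.1723, 0.108]
eef_rot: [0.79, 0.613, -0.003, 0.0]
contact_force: [0.9, -0.7, 1.2]
opening: 1.003
finger_force: 0.0
```

carry_out(
  plan=[
    {"rot": [0,0,0.12],"xyz": [0,0,0],"grip": 0},
    {"rot": [0,0,0.24],"xyz": [0,0,0],"grip": 0},
    {"rot": [0,0,0.36],"xyz": [0,0,0],"grip": 0},
    {"rot": [0,0,0.48],"xyz": [0,0,0],"grip": 0},
    {"rot": [0,0,0.6],"xyz": [0,0,0],"grip": 0},
    {"rot": [0,0,0.72],"xyz": [0,0,0],"grip": 0},
    {"rot": [0,0,0.8],"xyz": [0,0,0],"grip": 0},
    {"rot": [0,0,0.8],"xyz": [0,0,0],"grip": 0},
  ],
)

```text
clock: 19.73
tool_pos: [0.6338, -0.1662, 0.1072]
eef_rot: [0.966, 0.26, -0.003, -0.001]
contact_force: [0.4, 1.0, -0.5]
opening: 0.999
finger_force: 0.0
```

carry_out(
  plan=[
    {"rot": [0,0,0.12],"xyz": [0,0,0],"grip": 0},
    {"rot": [0,0,0.24],"xyz": [0,0,0],"grip": 0},
    {"rot": [0,0,0.36],"xyz": [0,0,0],"grip": 0},
    {"rot": [0,0,0.48],"xyz": [0,0,0],"grip": 0},
    {"rot": [0,0,0.6],"xyz": [0,0,0],"grip": 0},
    {"rot": [0,0,0.72],"xyz": [0,0,0],"grip": 0},
    {"rot": [0,0,0.81],"xyz": [0,0,0],"grip": 0},
    {"rot": [0,0,0.81],"xyz": [0,0,0],"grip": 0},
  ],
)

```text
clock: 20.4
tool_pos: [0.6342, -0.1665, 0.1081]
eef_rot: [0.99, -0.14, -0.003, 0.001]
contact_force: [-0.2, -0.4, 0.4]
opening: 1.001
finger_force: 0.0
```

Run:
```python
from h import *
s=r.get_state(); print(s["q"].round(3)); go([.6375,-.1655,0.0],-1.856)
```

```text
[-0.232  1.061  0.913  1.582 -0.956  1.004 -0.867]
t 20.40 tcp [ 0.6342 -0.1665  0.1081] yaw -1.852 open 1.001 f 0.0 F [-0.2 -0.4  0.4] q7 -0.87
  xyz [ 0.0035 -0.0021  0.1081] rot [0.0018 0.0051 0.0037]
```

carry_out(
  plan=[
    {"rot": [0.001,0.005,0],"xyz": [0.0035,-0.002,0.025],"grip": 0},
    {"rot": [0.001,0.005,0],"xyz": [0.0035,-0.002,0.05],"grip": 0},
    {"rot": [0.001,0.005,0],"xyz": [0.0035,-0.002,0.075],"grip": 0},
    {"rot": [0.001,0.005,0],"xyz": [0.0035,-0.002,0.093],"grip": 0},
    {"rot": [0.001,0.005,0],"xyz": [0.0035,-0.002,0.103],"grip": 0},
    {"rot": [0.001,0.005,0],"xyz": [0.0035,-0.002,0.107],"grip": 0},
    {"rot": [0.001,0.005,0],"xyz": [0.0035,-0.002,0.108],"grip": 0},
    {"rot": [0.001,0.005,0],"xyz": [0.0035,-0.002,0.108],"grip": 0},
  ],
)

```text
clock: 21.07
tool_pos: [0.639, -0.1663, 0.0023]
eef_rot: [0.99, -0.14, 0.002, 0.001]
contact_force: [0.7, 0.3, 0.4]
opening: 1.003
finger_force: 0.0
```

Run:
```python
from h import *
go([.6375,-.1655,0.0],-1.856)
s=r.snapshot("side")
cv2.imwrite("pics/l.png",crop(s,298,240,80,62,8))
```

```text
t 21.07 tcp [ 0.639  -0.1663  0.0023] yaw -1.851 open 1.003 f 0.0 F [0.7 0.3 0.4] q7 -0.86
  xyz [-0.0017 -0.0004  0.0023] rot [ 0.0012 -0.0033  0.005 ]
```

View pics/l.png

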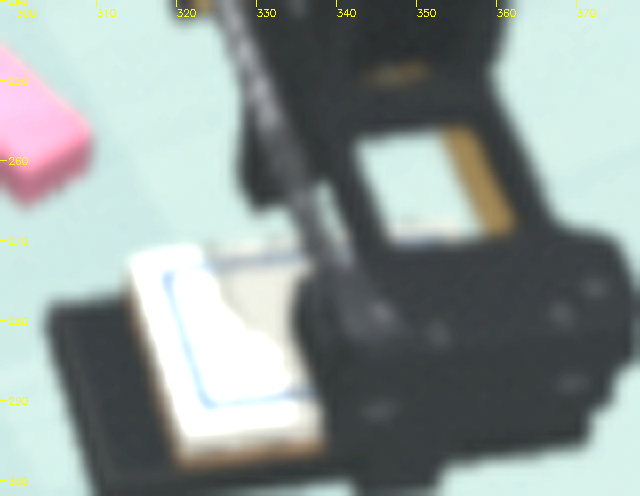

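carry_out(
  plan=[
    {"rot": [0,0,0],"xyz": [0,0,0.001],"grip": 0},
    {"rot": [0,0,0],"xyz": [0,0,0.002],"grip": 0},
    {"rot": [0,0,0],"xyz": [0,0,0.002],"grip": 20},
    {"rot": [0,0,0],"xyz": [0,0,0.002],"grip": 50},
    {"rot": [0,0,0],"xyz": [0,0,0.002],"grip": 80},
    {"rot": [0,0,0],"xyz": [0,0,0.002],"grip": 100},
    {"rot": [0,0,0],"xyz": [0,0,0.002],"grip": 130},
    {"rot": [0,0,0],"xyz": [0,0,0.002],"grip": 130},
  ],
  squeeze=20,
)

```text
clock: 21.78
tool_pos: [0.6387, -0.1658, -0.0001]
eef_rot: [0.99, -0.14, 0.001, 0.001]
contact_force: [0.0, 0.5, 0.3]
opening: 0.678
finger_force: 20.0
```

carry_out(
  plan=[
    {"rot": [0,0,0],"xyz": [0,0,0],"grip": 130},
    {"rot": [0,0,0],"xyz": [0,0,0],"grip": 130},
  ],
)

```text
clock: 21.95
tool_pos: [0.6387, -0.1658, -0.0001]
eef_rot: [0.99, -0.14, 0.001, 0.001]
contact_force: [-0.3, 1.3, 1.3]
opening: 0.679
finger_force: 20.0
```

The tile is gripped at 59.8 mm. I'll lift it and carry it to the rack.

carry_out(
  plan=[
    {"rot": [0,0,0],"xyz": [0,0,-0.002],"grip": 130},
    {"rot": [0,0,0],"xyz": [0,0,-0.006],"grip": 130},
    {"rot": [0,0,0],"xyz": [0,0,-0.015],"grip": 130},
    {"rot": [0,0,0],"xyz": [0,0,-0.03],"grip": 130},
    {"rot": [0,0,0],"xyz": [0,0,-0.05],"grip": 130},
    {"rot": [0,0,0],"xyz": [0,0,-0.07],"grip": 130},
    {"rot": [0,0,0],"xyz": [0,0,-0.08],"grip": 130},
    {"rot": [0,0,0],"xyz": [0,0,-0.085],"grip": 130},
  ],
  squeeze=25,
)

```text
clock: 22.62
tool_pos: [0.6397, -0.1666, 0.0878]
eef_rot: [0.99, -0.14, 0.003, 0.001]
contact_force: [0.8, -1.1, -2.1]
opening: 0.677
finger_force: 25.0
```

carry_out(
  plan=[
    {"rot": [0,0,0],"xyz": [-0.002,-0.008,0],"grip": 130},
    {"rot": [0,0,0],"xyz": [-0.007,-0.027,0],"grip": 130},
    {"rot": [0,0,0],"xyz": [-0.012,-0.05,0],"grip": 130},
    {"rot": [0,0,0],"xyz": [-0.018,-0.073,0],"grip": 130},
    {"rot": [0,0,0],"xyz": [-0.024,-0.096,0],"grip": 130},
    {"rot": [0,0,0],"xyz": [-0.03,-0.119,0],"grip": 130},
    {"rot": [0,0,0],"xyz": [-0.036,-0.142,0],"grip": 130},
    {"rot": [0,0,0],"xyz": [-0.042,-0.165,0],"grip": 130},
  ],
)

```text
clock: 23.28
tool_pos: [0.6429, 0.0069, 0.0833]
eef_rot: [0.99, -0.14, -0.0, 0.0]
contact_force: [0.3, 0.5, -1.5]
opening: 0.674
finger_force: 25.0
```

carry_out(
  plan=[
    {"rot": [0,0,-0.1],"xyz": [-0.006,-0.023,0],"grip": 130},
    {"rot": [0,0,-0.2],"xyz": [-0.012,-0.046,0],"grip": 130},
    {"rot": [0,0,-0.31],"xyz": [-0.018,-0.07,0],"grip": 130},
    {"rot": [0,0,-0.42],"xyz": [-0.024,-0.095,0],"grip": 130},
    {"rot": [0,0,-0.53],"xyz": [-0.03,-0.12,0],"grip": 130},
    {"rot": [0,0,-0.64],"xyz": [-0.036,-0.145,0],"grip": 130},
    {"rot": [0,0,-0.75],"xyz": [-0.042,-0.168,0],"grip": 130},
    {"rot": [0,0,-0.86],"xyz": [-0.045,-0.182,0],"grip": 130},
  ],
)

```text
clock: 23.95
tool_pos: [0.6493, 0.1971, 0.0826]
eef_rot: [0.957, 0.29, -0.0, -0.001]
contact_force: [-0.1, -0.1, -1.9]
opening: 0.677
finger_force: 25.0
```

carry_out(
  plan=[
    {"rot": [0,0,-0.08],"xyz": [0,0,0],"grip": 130},
    {"rot": [0,0,-0.14],"xyz": [0,0,0],"grip": 130},
    {"rot": [0,0,-0.167],"xyz": [0,0,0],"grip": 130},
    {"rot": [0,0,-0.167],"xyz": [0,0,0],"grip": 130},
  ],
)

```text
clock: 24.28
tool_pos: [0.6502, 0.1921, 0.0834]
eef_rot: [0.931, 0.364, -0.0, 0.001]
contact_force: [-0.9, -0.6, -1.1]
opening: 0.676
finger_force: 25.0
```

Run:
```python
from h import *
s=r.get_state(); print(s["q"].round(3)); go([.651,.192,-.0051],-.824)
t=r.snapshot("top"); s=r.snapshot("side")
cv2.imwrite("pics/m.png",np.hstack([crop(t,180,155,70,75,5),crop(s,235,150,70,75,5)]))
```

```text
[-0.633  1.003  0.577  1.515 -0.672  0.829 -0.628]
t 24.28 tcp [0.6502 0.1921 0.0834] yaw -0.825 open 0.676 f 25.0 F [-0.9 -0.6 -1.1] q7 -0.63
  xyz [0.0006 0.0005 0.0885] rot [ 0.0012  0.0008 -0.0008]
```

View pics/m.png

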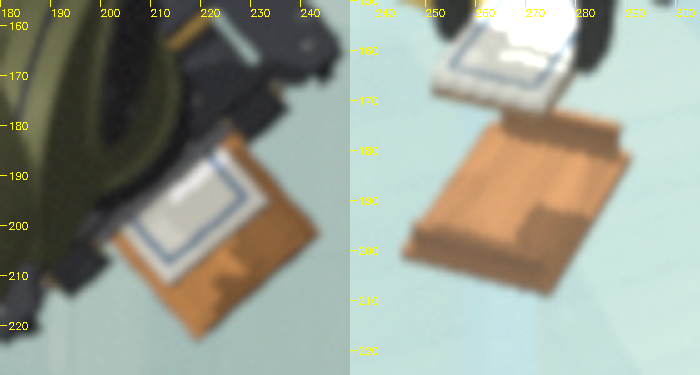

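The tile is level and aligned with the rack. I'll lower it.

carry_out(
  plan=[
    {"rot": [0,0,0],"xyz": [0.0005,0.0005,0.01],"grip": 130},
    {"rot": [0,0,0],"xyz": [0.0005,0.0005,0.025],"grip": 130},
    {"rot": [0,0,0],"xyz": [0.0005,0.0005,0.042],"grip": 130},
    {"rot": [0,0,0],"xyz": [0.0005,0.0005,0.054],"grip": 130},
    {"rot": [0,0,0],"xyz": [0.0005,0.0005,0.06],"grip": 130},
    {"rot": [0,0,0],"xyz": [0.0005,0.0005,0.06],"grip": 130},
  ],
)

```text
clock: 24.88
tool_pos: [0.6504, 0.1914, 0.0217]
eef_rot: [0.931, 0.364, -0.001, 0.001]
contact_force: [-0.8, -0.0, -1.9]
opening: 0.677
finger_force: 25.0
```

Run:
```python
from h import *
go([.651,.192,-.0051],-.824)
s=r.snapshot("side"); t=r.snapshot("top")
cv2.imwrite("pics/n.png",np.hstack([crop(t,180,155,50,75,8),crop(s,240,160,50,75,8)]))
```

```text
t 24.88 tcp [0.6504 0.1914 0.0217] yaw -0.825 open 0.677 f 25.0 F [-0.8 -0.  -1.9] q7 -0.59
  xyz [ 0.001  -0.      0.0268] rot [ 0.0006  0.0029 -0.0014]
```

View pics/n.png

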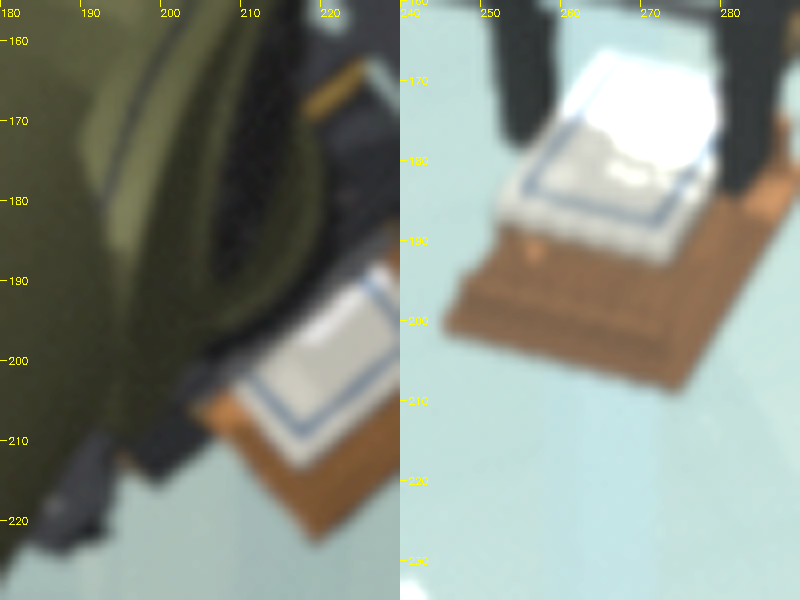

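That makes 15 views, one past the limit of 14. I won't view any more pictures and will check by numbers. First, the tile's near end against the rack axis, from the pixels already read.

Run:
```python
from h import *
def loc(w): d=w-np.array([.651,.192]); return (R.from_euler("z",-.747).apply(np.c_[d,np.zeros(len(d))])[:,:2]*1e3).round(1)
print("side",loc(px2w("side",[(252.3,185.5),(274,189.3)],.049)))
print("top",loc(px2w("top",[(217.1,213.5)],.049)))
```

```text
side [[-48.3  25.4]
 [-42.3 -31.1]]
top [[-47.   30.3]]
```

carry_out(
  plan=[
    {"rot": [0,0,0],"xyz": [0.001,0,0.006],"grip": 130},
    {"rot": [0,0,0],"xyz": [0.001,0,0.012],"grip": 130},
    {"rot": [0,0,0],"xyz": [0.001,0,0.017],"grip": 130},
    {"rot": [0,0,0],"xyz": [0.001,0,0.021],"grip": 130},
    {"rot": [0,0,0],"xyz": [0.001,0,0.023],"grip": 130},
    {"rot": [0,0,0],"xyz": [0.001,0,0.023],"grip": 130},
  ],
)

```text
clock: 25.48
tool_pos: [0.6524, 0.1922, 0.0007]
eef_rot: [0.931, 0.364, 0.0, 0.001]
contact_force: [0.8, 0.6, -1.3]
opening: 0.671
finger_force: 25.0
```

carry_out(
  plan=[
    {"rot": [0,0,0],"xyz": [0,0,0.0005],"grip": 130},
    {"rot": [0,0,0],"xyz": [0,0,0.001],"grip": 130},
    {"rot": [0,0,0],"xyz": [0,0,0.001],"grip": 130},
  ],
)

```text
clock: 25.73
tool_pos: [0.653, 0.1923, 0.0005]
eef_rot: [0.931, 0.364, 0.001, 0.001]
contact_force: [-0.7, -0.6, -2.8]
opening: 0.675
finger_force: 25.0
```

carry_out(
  plan=[
    {"rot": [0,0,0],"xyz": [0,0,0.0005],"grip": 130},
    {"rot": [0,0,0],"xyz": [0,0,0.001],"grip": 130},
    {"rot": [0,0,0],"xyz": [0,0,0.001],"grip": 130},
  ],
)

```text
clock: 25.98
tool_pos: [0.6528, 0.1924, -0.0007]
eef_rot: [0.931, 0.364, 0.001, 0.001]
contact_force: [0.5, 0.5, -1.6]
opening: 0.673
finger_force: 25.0
```

carry_out(
  plan=[
    {"rot": [0,0,0],"xyz": [0,0,0.001],"grip": 130},
    {"rot": [0,0,0],"xyz": [0,0,0.002],"grip": 130},
    {"rot": [0,0,0],"xyz": [0,0,0.003],"grip": 130},
    {"rot": [0,0,0],"xyz": [0,0,0.003],"grip": 130},
  ],
)

```text
clock: 26.32
tool_pos: [0.6526, 0.1923, -0.004]
eef_rot: [0.931, 0.364, 0.001, 0.001]
contact_force: [0.3, 0.8, -1.3]
opening: 0.676
finger_force: 25.0
```

carry_out(
  plan=[
    {"rot": [0,0,0],"xyz": [0,0,0.0005],"grip": 130},
    {"rot": [0,0,0],"xyz": [0,0,0.001],"grip": 130},
    {"rot": [0,0,0],"xyz": [0,0,0.001],"grip": 130},
  ],
)

```text
clock: 26.57
tool_pos: [0.6528, 0.1923, -0.0048]
eef_rot: [0.931, 0.364, 0.001, 0.001]
contact_force: [0.4, -0.4, -2.3]
opening: 0.677
finger_force: 25.0
```

carry_out(
  plan=[
    {"rot": [0,0,0],"xyz": [0,0,0.0005],"grip": 130},
    {"rot": [0,0,0],"xyz": [0,0,0.0007],"grip": 130},
    {"rot": [0,0,0],"xyz": [0,0,0.0007],"grip": 130},
  ],
)

```text
clock: 26.82
tool_pos: [0.6529, 0.1923, -0.005]
eef_rot: [0.931, 0.364, 0.001, 0.001]
contact_force: [-1.0, -0.8, 1.7]
opening: 0.679
finger_force: 25.0
```

carry_out(
  plan=[
    {"rot": [0,0,0],"xyz": [0,0,0.0004],"grip": 130},
    {"rot": [0,0,0],"xyz": [0,0,0.0004],"grip": 130},
  ],
)

```text
clock: 26.98
tool_pos: [0.6529, 0.1923, -0.0051]
eef_rot: [0.931, 0.364, 0.001, 0.001]
contact_force: [-1.3, -0.1, 5.4]
opening: 0.673
finger_force: 25.0
```

carry_out(
  plan=[
    {"rot": [0,0,0],"xyz": [0,0,-0.0005],"grip": 60},
    {"rot": [0,0,0],"xyz": [0,0,-0.0005],"grip": 30},
    {"rot": [0,0,0],"xyz": [0,0,-0.0005],"grip": 10},
    {"rot": [0,0,0],"xyz": [0,0,-0.0005],"grip": 10},
    {"rot": [0,0,0],"xyz": [0,0,-0.0005],"grip": 10},
    {"rot": [0,0,0],"xyz": [0,0,-0.015],"grip": 10},
    {"rot": [0,0,0],"xyz": [0,0,-0.04],"grip": 0},
    {"rot": [0,0,0],"xyz": [0,0,-0.075],"grip": 0},
  ],
)

```text
clock: 27.65
tool_pos: [0.6507, 0.1921, 0.0684]
eef_rot: [0.931, 0.364, -0.002, 0.001]
contact_force: [0.3, 0.6, -1.0]
opening: 0.999
finger_force: 0.0
```

carry_out(
  plan=[
    {"rot": [0,0,0],"xyz": [0,0,-0.035],"grip": 0},
    {"rot": [0,0,0],"xyz": [0,0,-0.04],"grip": 0},
    {"rot": [0,0,0],"xyz": [0,0,-0.04],"grip": 0},
  ],
)

```text
clock: 27.9
tool_pos: [0.655, 0.1925, 0.1134]
eef_rot: [0.931, 0.364, 0.004, 0.002]
contact_force: [-0.7, 0.4, -0.4]
opening: 0.999
finger_force: 0.0
```

Run:
```python
from m import *
# dark phone blob in both views, near the expected place
for n,z,(x,y,w,h) in (("top",.013,(325,165,60,75)),("side",.013,(290,240,100,75))):
    g=cv2.cvtColor(r.snapshot(n),cv2.COLOR_RGB2GRAY)[y:y+h,x:x+w]
    m=(g<50).astype(np.uint8); k,lab,st,_=cv2.connectedComponentsWithStats(m); i=1+st[1:,4].argmax()
    c=max(cv2.findContours((lab==i).astype(np.uint8),0,1)[0],key=cv2.contourArea)[:,0]+[x,y]
    W=px2w(n,c,z); (cx,cy),(a,b),ang=cv2.minAreaRect((W*1000).astype(np.float32))
    print(n,np.percentile(g,[2,20,80]),st[i],"c",round(cx,1),round(cy,1),"size",round(a),round(b),"ang",round(ang,1))
go([.636,-.166,.0],-1.856)
```

```text
top [ 17.  22. 120.] [  13   12   36   53 1152] c 635.6 -164.2 size 61 128 ang 73.3
side [ 34.  55. 147.] [  15   32   66   31 1465] c 635.1 -169.3 size 64 128 ang 73.8
t 28.00 tcp [0.6521 0.1927 0.1092] yaw -0.825 open 1.004 f 0.0 F [ 0.1  0.1 -0.3] q7 -0.64
  xyz [-0.2553  0.2524  0.1096] rot [ 0.0014 -0.0014  1.0311]
```

The phone is still at (0.6355, -0.1655). I'll go for it.

carry_out(
  plan=[
    {"rot": [0,0,0],"xyz": [-0.016,0.016,0],"grip": 0},
    {"rot": [0,0,0],"xyz": [-0.035,0.035,0],"grip": 0},
    {"rot": [0,0,0],"xyz": [-0.055,0.054,0],"grip": 0},
    {"rot": [0,0,0],"xyz": [-0.075,0.074,0],"grip": 0},
    {"rot": [0,0,0],"xyz": [-0.095,0.094,0],"grip": 0},
    {"rot": [0,0,0],"xyz": [-0.115,0.114,0],"grip": 0},
    {"rot": [0,0,0],"xyz": [-0.135,0.133,0],"grip": 0},
  ],
)

```text
clock: 28.58
tool_pos: [0.6421, 0.002, 0.1076]
eef_rot: [0.931, 0.364, -0.001, 0.0]
contact_force: [0.0, -0.7, 0.4]
opening: 1.002
finger_force: 0.0
```

carry_out(
  plan=[
    {"rot": [0,0,0.12],"xyz": [-0.02,0.02,0],"grip": 0},
    {"rot": [0,0,0.24],"xyz": [-0.04,0.04,0],"grip": 0},
    {"rot": [0,0,0.36],"xyz": [-0.06,0.06,0],"grip": 0},
    {"rot": [0,0,0.48],"xyz": [-0.08,0.079,0],"grip": 0},
    {"rot": [0,0,0.6],"xyz": [-0.1,0.099,0],"grip": 0},
    {"rot": [0,0,0.72],"xyz": [-0.115,0.113,0],"grip": 0},
    {"rot": [0,0,0.84],"xyz": [-0.1203,0.1188,0],"grip": 0},
    {"rot": [0,0,0.95],"xyz": [-0.1203,0.1188,0],"grip": 0},
  ],
)

```text
clock: 29.25
tool_pos: [0.6338, -0.1693, 0.1082]
eef_rot: [0.994, -0.107, -0.0, 0.002]
contact_force: [0.4, 0.8, 0.2]
opening: 0.997
finger_force: 0.0
```

carry_out(
  plan=[
    {"rot": [0,0,0.085],"xyz": [0,0,0.01],"grip": 0},
    {"rot": [0,0,0.085],"xyz": [0,0,0.025],"grip": 0},
    {"rot": [0,0,0.085],"xyz": [0,0,0.04],"grip": 0},
    {"rot": [0,0,0.085],"xyz": [0,0,0.05],"grip": 0},
    {"rot": [0,0,0.085],"xyz": [0,0,0.05],"grip": 0},
  ],
)

```text
clock: 29.67
tool_pos: [0.6338, -0.1642, 0.0559]
eef_rot: [0.99, -0.143, -0.002, -0.0]
contact_force: [-0.4, 1.1, 0.6]
opening: 0.996
finger_force: 0.0
```

Run:
```python
from h import *
print("charger side",px2w("side",[(270.5,401.1)],.01),"top",px2w("top",[(417.2,295.6)],.01))
s=r.get_state(); print(s["q"].round(3)); go([.6355,-.1655,-.008],-1.862)
```

```text
charger side [[ 0.40559969 -0.32902116]] top [[ 0.40178269 -0.32844269]]
[-0.168  1.07   0.73   1.604 -0.904  0.84  -0.915]
t 29.67 tcp [ 0.6338 -0.1642  0.0559] yaw -1.858 open 0.996 f 0.0 F [-0.4  1.1  0.6] q7 -0.91
  xyz [0.0022 0.0008 0.0639] rot [-0.0004  0.0038  0.0036]
```

carry_out(
  plan=[
    {"rot": [0,0.003,0.003],"xyz": [0.0035,0.0008,0.02],"grip": 0},
    {"rot": [0,0.003,0.003],"xyz": [0.0035,0.0008,0.038],"grip": 0},
    {"rot": [0,0.003,0.003],"xyz": [0.0035,0.0008,0.052],"grip": 0},
    {"rot": [0,0.003,0.003],"xyz": [0.0035,0.0008,0.06],"grip": 0},
    {"rot": [0,0.003,0.003],"xyz": [0.0035,0.0008,0.063],"grip": 0},
    {"rot": [0,0.003,0.003],"xyz": [0.0035,0.0008,0.064],"grip": 0},
    {"rot": [0,0.003,0.003],"xyz": [0.0035,0.0008,0.064],"grip": 0},
  ],
)

```text
clock: 30.25
tool_pos: [0.6396, -0.168, -0.0038]
eef_rot: [0.989, -0.146, 0.003, 0.001]
contact_force: [0.7, 0.6, -0.3]
opening: 1.004
finger_force: 0.0
```

carry_out(
  plan=[
    {"rot": [0,0,0],"xyz": [0,0,0.001],"grip": 0},
    {"rot": [0,0,0],"xyz": [0,0,0.002],"grip": 0},
    {"rot": [0,0,0],"xyz": [0,0,0.003],"grip": 0},
    {"rot": [0,0,0],"xyz": [0,0,0.003],"grip": 0},
  ],
)

```text
clock: 30.58
tool_pos: [0.6395, -0.1676, -0.0071]
eef_rot: [0.989, -0.145, 0.003, 0.001]
contact_force: [-0.4, 0.2, 0.5]
opening: 1.003
finger_force: 0.0
```

carry_out(
  plan=[
    {"rot": [0,-0.004,0],"xyz": [-0.0025,-0.0013,0.001],"grip": 0},
    {"rot": [0,-0.004,0],"xyz": [-0.0025,-0.0013,0.0025],"grip": 0},
    {"rot": [0,-0.004,0],"xyz": [-0.0025,-0.0013,0.004],"grip": 0},
    {"rot": [0,-0.004,0],"xyz": [-0.0025,-0.0013,0.0055],"grip": 0},
    {"rot": [0,-0.004,0],"xyz": [-0.0025,-0.0013,0.0055],"grip": 0},
  ],
)

```text
clock: 31.0
tool_pos: [0.6371, -0.1656, -0.0132]
eef_rot: [0.989, -0.146, 0.0, 0.0]
contact_force: [-0.6, -0.8, -0.3]
opening: 1.001
finger_force: 0.0
```

Run:
```python
from h import *
go([.637,-.166,-.013],-1.862)
```

```text
t 31.00 tcp [ 0.6371 -0.1656 -0.0132] yaw -1.863 open 1.001 f 0.0 F [-0.6 -0.8 -0.3] q7 -0.89
  xyz [ 0.      0.0004 -0.0002] rot [ 0.0007 -0.001  -0.001 ]
```

carry_out(
  plan=[
    {"rot": [0,0,0],"xyz": [0,0,0],"grip": 20},
    {"rot": [0,0,0],"xyz": [0,0,0],"grip": 40},
    {"rot": [0,0,0],"xyz": [0,0,0],"grip": 60},
    {"rot": [0,0,0],"xyz": [0,0,0],"grip": 80},
    {"rot": [0,0,0],"xyz": [0,0,0],"grip": 110},
    {"rot": [0,0,0],"xyz": [0,0,0],"grip": 120},
    {"rot": [0,0,0],"xyz": [0,0,0],"grip": 120},
    {"rot": [0,0,0],"xyz": [0,0,0],"grip": 120},
  ],
  squeeze=25,
)

```text
clock: 31.67
tool_pos: [0.6374, -0.1658, -0.0127]
eef_rot: [0.989, -0.146, 0.001, 0.001]
contact_force: [-0.0, -0.8, 0.7]
opening: 0.721
finger_force: 25.0
```

carry_out(
  plan=[
    {"rot": [0,0,0],"xyz": [0,0,0],"grip": 120},
    {"rot": [0,0,0],"xyz": [0,0,-0.002],"grip": 120},
    {"rot": [0,0,0],"xyz": [0,0,-0.006],"grip": 120},
    {"rot": [0,0,0],"xyz": [0,0,-0.012],"grip": 120},
    {"rot": [0,0,0],"xyz": [0,0,-0.012],"grip": 120},
  ],
)

```text
clock: 32.08
tool_pos: [0.6379, -0.1661, 0.0004]
eef_rot: [0.989, -0.146, 0.001, 0.001]
contact_force: [0.5, -0.5, -2.2]
opening: 0.722
finger_force: 25.0
```

Run:
```python
from h import *
s=r.get_state(); print(s["q"].round(3),np.round(s["moment"],2)); go([.4037,-.3287,.0],-1.862)
```

```text
[-0.13   1.131  0.64   1.603 -0.932  0.736 -0.903] [-0.03  0.1  -0.04]
t 32.08 tcp [ 6.379e-01 -1.661e-01  4.000e-04] yaw -1.863 open 0.722 f 25.0 F [ 0.5 -0.5 -2.2] q7 -0.90
  xyz [-1.774e-01  2.231e-01  2.000e-04] rot [ 0.0012 -0.0031 -0.001 ]
```

The phone is gripped at 63.5 mm and lifted. I'll carry it to the charger.

carry_out(
  plan=[
    {"rot": [0,0,0],"xyz": [0,0,-0.01],"grip": 120},
    {"rot": [0,0,0],"xyz": [0,0,-0.025],"grip": 120},
    {"rot": [0,0,0],"xyz": [0,0,-0.042],"grip": 120},
    {"rot": [0,0,0],"xyz": [0,0,-0.058],"grip": 120},
    {"rot": [0,0,0],"xyz": [0,0,-0.07],"grip": 120},
    {"rot": [0,0,0],"xyz": [-0.005,0.006,-0.08],"grip": 120},
    {"rot": [0,0,0],"xyz": [-0.014,0.018,-0.085],"grip": 120},
    {"rot": [0,0,0],"xyz": [-0.027,0.033,-0.085],"grip": 120},
  ],
  squeeze=30,
)

```text
clock: 32.75
tool_pos: [0.603, -0.1894, 0.0861]
eef_rot: [0.99, -0.144, 0.002, 0.001]
contact_force: [0.6, -0.3, -2.9]
opening: 0.717
finger_force: 30.0
```

carry_out(
  plan=[
    {"rot": [0,0,0],"xyz": [-0.016,0.02,0],"grip": 120},
    {"rot": [0,0,0],"xyz": [-0.035,0.044,0],"grip": 120},
    {"rot": [0,0,0],"xyz": [-0.055,0.069,0],"grip": 120},
    {"rot": [0,0,0],"xyz": [-0.075,0.095,0],"grip": 120},
    {"rot": [0,0,0],"xyz": [-0.095,0.121,0],"grip": 120},
    {"rot": [0,0,0],"xyz": [-0.115,0.147,0],"grip": 120},
    {"rot": [0,0,0],"xyz": [-0.133,0.17,0],"grip": 120},
    {"rot": [0,0,0],"xyz": [-0.143,0.183,0],"grip": 120},
  ],
)

```text
clock: 33.42
tool_pos: [0.4077, -0.3264, 0.0853]
eef_rot: [0.989, -0.148, 0.0, 0.002]
contact_force: [-0.5, -0.1, -3.1]
opening: 0.725
finger_force: 30.0
```

Run:
```python
from h import *
s=r.get_state(); print(s["q"].round(3),np.round(s["moment"],2)); go([.4037,-.3287,-.0027],-1.862)
```

```text
[ 0.261  0.858  0.567  2.009 -0.9    0.541 -0.39 ] [-0.09  0.18 -0.02]
t 33.42 tcp [ 0.4077 -0.3264  0.0853] yaw -1.868 open 0.725 f 30.0 F [-0.5 -0.1 -3.1] q7 -0.39
  xyz [-0.0032  0.003   0.088 ] rot [ 0.0034 -0.0005 -0.0063]
```

carry_out(
  plan=[
    {"rot": [0,0,0],"xyz": [-0.002,0.002,0.01],"grip": 120},
    {"rot": [0,0,0],"xyz": [-0.002,0.002,0.025],"grip": 120},
    {"rot": [0,0,0],"xyz": [-0.002,0.002,0.042],"grip": 120},
    {"rot": [0,0,0],"xyz": [-0.002,0.002,0.055],"grip": 120},
    {"rot": [0,0,0],"xyz": [-0.002,0.002,0.063],"grip": 120},
    {"rot": [0,0,0],"xyz": [-0.002,0.002,0.067],"grip": 120},
    {"rot": [0,0,0],"xyz": [-0.002,0.002,0.068],"grip": 120},
    {"rot": [0,0,0],"xyz": [-0.002,0.002,0.068],"grip": 120},
  ],
)

```text
clock: 34.08
tool_pos: [0.4096, -0.3252, 0.0165]
eef_rot: [0.989, -0.146, 0.001, 0.001]
contact_force: [-0.6, 1.1, -2.8]
opening: 0.719
finger_force: 30.0
```

Run:
```python
from h import *
s=r.get_state(); print(s["q"].round(3)); go([.4037,-.3287,-.0027],-1.862)
```

```text
[ 0.375  0.941  0.356  2.021 -0.957  0.352 -0.347]
t 34.08 tcp [ 0.4096 -0.3252  0.0165] yaw -1.863 open 0.719 f 30.0 F [-0.6  1.1 -2.8] q7 -0.35
  xyz [-0.0046  0.005   0.0192] rot [ 0.0011 -0.0017 -0.0012]
```

carry_out(
  plan=[
    {"rot": [0,0,0],"xyz": [-0.002,0.002,0.003],"grip": 120},
    {"rot": [0,0,0],"xyz": [-0.0045,0.005,0.007],"grip": 120},
    {"rot": [0,0,0],"xyz": [-0.0045,0.005,0.011],"grip": 120},
    {"rot": [0,0,0],"xyz": [-0.0045,0.005,0.013],"grip": 120},
    {"rot": [0,0,0],"xyz": [-0.0045,0.005,0.013],"grip": 120},
    {"rot": [0,0,0],"xyz": [-0.0045,0.005,0.013],"grip": 120},
  ],
)

```text
clock: 34.58
tool_pos: [0.4041, -0.3283, 0.003]
eef_rot: [0.989, -0.146, 0.001, 0.0]
contact_force: [-0.2, -0.5, -1.9]
opening: 0.724
finger_force: 30.0
```

Run:
```python
from h import *
s=r.get_state(); print(s["q"].round(3)); go([.4037,-.3287,-.0027],-1.862)
```

```text
[ 0.414  0.957  0.306  2.027 -0.96   0.305 -0.331]
t 34.58 tcp [ 0.4041 -0.3283  0.003 ] yaw -1.863 open 0.724 f 30.0 F [-0.2 -0.5 -1.9] q7 -0.33
  xyz [-0.0002  0.0005  0.0057] rot [ 0.0005 -0.0014 -0.001 ]
```

carry_out(
  plan=[
    {"rot": [0,0,0],"xyz": [0,0,0.0015],"grip": 120},
    {"rot": [0,0,0],"xyz": [0,0,0.003],"grip": 120},
    {"rot": [0,0,0],"xyz": [0,0,0.0042],"grip": 120},
    {"rot": [0,0,0],"xyz": [0,0,0.0042],"grip": 120},
  ],
)

```text
clock: 34.92
tool_pos: [0.404, -0.3283, -0.0013]
eef_rot: [0.989, -0.146, 0.001, 0.0]
contact_force: [0.1, 0.8, -2.3]
opening: 0.721
finger_force: 30.0
```

carry_out(
  plan=[
    {"rot": [0,0,0],"xyz": [0,0,0.0005],"grip": 120},
    {"rot": [0,0,0],"xyz": [0,0,0.0008],"grip": 120},
    {"rot": [0,0,0],"xyz": [0,0,0.0008],"grip": 120},
  ],
)

```text
clock: 35.17
tool_pos: [0.4041, -0.3284, -0.0019]
eef_rot: [0.989, -0.146, 0.001, 0.001]
contact_force: [-0.2, -0.5, -2.5]
opening: 0.721
finger_force: 30.0
```

carry_out(
  plan=[
    {"rot": [0,0,0],"xyz": [0,0,0.0004],"grip": 120},
    {"rot": [0,0,0],"xyz": [0,0,0.0004],"grip": 120},
  ],
)

```text
clock: 35.33
tool_pos: [0.4041, -0.3284, -0.0023]
eef_rot: [0.989, -0.146, 0.001, 0.001]
contact_force: [0.1, -0.1, -3.4]
opening: 0.714
finger_force: 30.0
```

carry_out(
  plan=[
    {"rot": [0,0,0],"xyz": [0,0,0.0004],"grip": 120},
    {"rot": [0,0,0],"xyz": [0,0,0.0006],"grip": 120},
    {"rot": [0,0,0],"xyz": [0,0,0.0006],"grip": 120},
  ],
)

```text
clock: 35.58
tool_pos: [0.4041, -0.3284, -0.0028]
eef_rot: [0.989, -0.146, 0.001, 0.001]
contact_force: [-0.3, 1.1, -1.0]
opening: 0.719
finger_force: 30.0
```

carry_out(
  plan=[
    {"rot": [0,0,0],"xyz": [0,0,0.0004],"grip": 120},
    {"rot": [0,0,0],"xyz": [0,0,0.0004],"grip": 120},
  ],
)

```text
clock: 35.75
tool_pos: [0.4041, -0.3284, -0.0028]
eef_rot: [0.989, -0.146, 0.001, 0.0]
contact_force: [-0.6, 1.7, 4.1]
opening: 0.72
finger_force: 30.0
```

Contact is made at the expected height. I'll release and rise.

carry_out(
  plan=[
    {"rot": [0,0,0],"xyz": [0,0,-0.0005],"grip": 60},
    {"rot": [0,0,0],"xyz": [0,0,-0.0005],"grip": 35},
    {"rot": [0,0,0],"xyz": [0,0,-0.0005],"grip": 15},
    {"rot": [0,0,0],"xyz": [0,0,-0.0005],"grip": 0},
    {"rot": [0,0,0],"xyz": [0,0,-0.0005],"grip": 0},
    {"rot": [0,0,0],"xyz": [0,0,-0.008],"grip": 0},
    {"rot": [0,0,0],"xyz": [0,0,-0.03],"grip": 0},
    {"rot": [0,0,0],"xyz": [0,0,-0.06],"grip": 0},
  ],
)

```text
clock: 36.42
tool_pos: [0.4029, -0.3274, 0.0564]
eef_rot: [0.989, -0.146, -0.001, -0.001]
contact_force: [0.4, -1.1, -0.2]
opening: 0.997
finger_force: 0.0
```

carry_out(
  plan=[
    {"rot": [0,0,0],"xyz": [0.02,-0.01,-0.03],"grip": 0},
    {"rot": [0,0,0],"xyz": [0.05,-0.03,-0.06],"grip": 0},
    {"rot": [0,0,0],"xyz": [0.08,-0.06,-0.08],"grip": 0},
    {"rot": [0,0,0],"xyz": [0.1,-0.09,-0.09],"grip": 0},
    {"rot": [0,0,0],"xyz": [0.12,-0.12,-0.1],"grip": 0},
    {"rot": [0,0,0],"xyz": [0.13,-0.15,-0.1],"grip": 0},
    {"rot": [0,0,0],"xyz": [0.14,-0.18,-0.1],"grip": 0},
    {"rot": [0,0,0],"xyz": [0.14,-0.2,-0.1],"grip": 0},
  ],
)

```text
clock: 37.08
tool_pos: [0.5987, -0.1729, 0.1571]
eef_rot: [0.99, -0.143, 0.002, -0.0]
contact_force: [-0.3, -0.7, -0.5]
opening: 1.001
finger_force: 0.0
```

Run:
```python
from m import *
c0=np.array([.4037,-.3287,.023])
for n in ("top","side"):
    im=r.snapshot(n); g=cv2.cvtColor(im,cv2.COLOR_RGB2GRAY); u,v=w2px(n,c0)[0].astype(int); x,y=max(u-60,0),max(v-60,0)
    G=g[y:y+120,x:x+120]; m=(G<(48 if n=="top" else 52)).astype(np.uint8); k,lab,st,_=cv2.connectedComponentsWithStats(m); i=1+st[1:,4].argmax()
    c=max(cv2.findContours((lab==i).astype(np.uint8),0,1)[0],key=cv2.contourArea)[:,0]+[x,y]
    W=px2w(n,c,.023); (cx,cy),(a,b),ang=cv2.minAreaRect((W*1000).astype(np.float32)); print(n,st[i],"phone",round(cx,1),round(cy,1),"size",round(a),round(b),round(ang,1))
im=r.snapshot("top"); hsv=cv2.cvtColor(im,cv2.COLOR_RGB2HSV); g=cv2.cvtColor(im,cv2.COLOR_RGB2GRAY)
# tile in rack: bright unsaturated blob
x,y=180,155; m=((hsv[y:y+75,x:x+70,1]<45)&(g[y:y+75,x:x+70]>110)).astype(np.uint8); k,lab,st,_=cv2.connectedComponentsWithStats(m); i=1+st[1:,4].argmax()
c=max(cv2.findContours((lab==i).astype(np.uint8),0,1)[0],key=cv2.contourArea)[:,0]+[x,y]
q=cv2.minAreaRect((px2w("top",c,.022)*1000).astype(np.float32)); print("tile",st[i],np.round(q[0],1),np.round(q[1]),round(q[2],1))
go([.4,-.3,.1],-1.86)
```

```text
top [  0   0  85  72 988] phone 493.8 -297.0 size 242 108 50.2
side [  23   40   81   43 2745] phone 403.5 -332.2 size 65 128 73.9
tile [   0    0   70   75 3519] [652.4 195.5] [187. 175.] 1.8
t 37.23 tcp [ 0.5959 -0.1747  0.1567] yaw -1.859 open 1.002 f 0.0 F [-0.7 -0.5  0.6] q7 -0.99
  xyz [-0.1523  0.1758  0.0566] rot [ 0.0001 -0.0008  0.001 ]
```

carry_out(
  plan=[
    {"rot": [0,0,0],"xyz": [0,-0.03,-0.01],"grip": 0},
    {"rot": [0,0,0],"xyz": [0,-0.06,-0.02],"grip": 0},
    {"rot": [0,0,0],"xyz": [0,-0.09,-0.03],"grip": 0},
    {"rot": [0,0,0],"xyz": [0,-0.12,-0.03],"grip": 0},
    {"rot": [0,0,0],"xyz": [0,-0.15,-0.03],"grip": 0},
    {"rot": [0,0,0],"xyz": [0,-0.17,-0.03],"grip": 0},
    {"rot": [0,0,0],"xyz": [0,-0.18,-0.03],"grip": 0},
    {"rot": [0,0,0],"xyz": [0,-0.18,-0.03],"grip": 0},
  ],
)

```text
clock: 37.9
tool_pos: [0.6475, -0.0035, 0.1865]
eef_rot: [0.989, -0.145, 0.001, 0.0]
contact_force: [0.6, -0.2, -0.3]
opening: 1.003
finger_force: 0.0
```

Run:
```python
from m import *
im=r.snapshot("top"); g=cv2.cvtColor(im,cv2.COLOR_RGB2GRAY).astype(int)
def blob(mask,x,y,z,name,im=im,n="top"):
    k,lab,st,_=cv2.connectedComponentsWithStats(mask.astype(np.uint8)); i=1+st[1:,4].argmax()
    c=max(cv2.findContours((lab==i).astype(np.uint8),0,1)[0],key=cv2.contourArea)[:,0]+[x,y]
    q=cv2.minAreaRect((px2w(n,c,z)*1000).astype(np.float32)); print(name,st[i],np.round(q[0],1),np.round(q[1]),round(q[2],1))
u,v=w2px("top",[.4037,-.3287,.023])[0].astype(int); x,y=u-38,v-38; blob(g[y:y+76,x:x+76]<48,x,y,.023,"phone")
P=im[155:230,180:250].astype(int); blob((P[:,:,2]>95)&(abs(P[:,:,0]-P[:,:,2])<14)&(P.mean(2)>150),180,155,.022,"tile")
s=r.snapshot("side"); Q=s[160:215,240:300].astype(int); blob((Q.min(2)>165)&(abs(Q[:,:,0]-Q[:,:,2])<14),240,160,.022,"tile side",s,"side")
for p in((.651,.192,.022),(.4037,-.3287,.023),(.69,.2,0),(.3,-.35,0)): a,b=w2px("top",p)[0].astype(int); print(p,im[b,a])
```

```text
phone [  19   12   36   54 1158] [ 403.1 -325. ] [ 61. 126.] 73.5
tile [ 21  23  29  30 444] [652.  191.9] [71. 40.] 42.4
tile side [ 18  16  23  19 241] [655.5 194.8] [76. 39.] 42.4
(0.651, 0.192, 0.022) [171 171 170]
(0.4037, -0.3287, 0.023) [23 23 25]
(0.69, 0.2, 0) [150 154 162]
(0.3, -0.35, 0) [113 129 127]
```

```bash
python3 -c "
from plant import r
print(r.finish_job())"
```

```text
the job is handed in; nothing more can be done
None
```

The job is handed in at about 38 s: eraser in the tray, tin in the dish, tile in the rack and phone face up within about 3–4 mm of the charger's centre by camera (charging itself not confirmed), but I viewed 15 pictures against the limit of 14, and joint 5 once read -1.001 against its -1 limit.

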